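# Clamp a mortar prism in the inclined test cradle

### The arm

A 7-joint arm with a two-finger parallel gripper is mounted at the origin on the work surface. World frame = base frame: x ahead of the robot, y to its left, z up, the work surface at z = 0. Lengths are in m, angles in rad, forces in N, time in s.
With the tool pointing down it reaches from about 0.425 to 0.95 m from the base axis. Payload 16.7 kg.
Tool frame: the origin (TCP) lies midway between the tips of the shut fingers; the grasp point (between the pads) lies 19 mm behind it; z points along the fingers, x is the direction in which the jaws open and shut, and the axes are right-handed (so a half turn about z gives the same grasp; the last joint's range is limited). The gripper opens to 94 mm and grips with 3 to 60 N. Pads are 16 mm wide; open, the fingers measure 119 mm over their backs; the gripper's body (75 mm by 177 mm) begins 78 mm behind the grasp point.
Start: joints at [1.137, 0.426, 0.074, 1.606, -0.034, 1.111, -0.067], TCP at [0.19, -0.648, 0.205] pointing down, gripper open.
Joint ranges: [-2.85, 2.85], [-0.5, 2.14], [-1.23, 1.37], [0.21, 2.46], [-1.02, 4.16], [0.16, 2.05], [-2.73, 2.73]. Speed limits (rad/s): [1.89, 1.89, 2.39, 2.39, 3.01, 3.01, 3.01].

### API

Orientations are given as a rotation vector (axis times angle).
In Python, from rig import bot, eyes gives the robot as it stands. The module is installed in compiled form; this text tells all that it offers.
- The arm moves only by the tool send_rows, never from a script. Its argument "series" is a list of rows, each an object with "gripper": the closure in counts, from 0 (fully open) to 255 (shut); "slide": the shift along the tool's x, y, z in mm, a list of three; "yaw": the turn about the tool's z in rad. In form: [{"gripper": gripper, "slide": [tx, ty, tz], "yaw": yaw}, ...]. A call has 1 to 12 rows; each row shifts and turns the pose as measured when the row begins, along the tool's axes as they then stand; what a row does not reach is not made up. A row lasts 1/10 s, in which the tool goes at most 50 mm and 8.59 degrees, less where a joint would pass 70% of its speed; a pose out of reach is approached as far as the arm can. A call is refused whole if a number of a shift passes 50 or a number of a turn 0.15, either way. A call with a gripper value outside its range is refused whole. The fingers move at their own pace and stop on an object; "newtons" is the grip in N (left out, the last holds). Time passes only in rows, so rows that do not move let the fingers close. It gives the time, the measured TCP pose, the force and the opening at its end, in the units of the state.
- bot.state(): the state, without advancing time (a new reading comes with each control period).
- eyes.grab_frame(name): name is "scene" or "side" or "wrist"; returns (picture, depth): 384x512x3 uint8, red, green, blue; 384x512 float32, m along the optical axis (not along the pixel's ray), 0 where there is no reading.
- eyes.camera_model(name): a dict with "intrinsics" (3x3 intrinsics, pixels), "R" (3x3) and "t" (3): a world point X has camera coordinates R X + t. Camera axes: x right, y down, z forward; pixel columns grow to the right and rows downward; lengths in m; the calibration is good to about 2 mm. A picture is of the moment at which its call begins: read the wrist's pose just before it. camera_model takes no time and is no camera call; for the wrist camera it gives the pose at the moment of the call.
- bot.hand_in(): hands the job in, once; it reports no verdict.
The state is a dict: "t": time; "joint_pos": joint angles; "joint_velocities": joint speeds; "tau": joint torques, N m; "tcp_pos": TCP position; "tcp_rot": TCP orientation; "contact_force": force on the tool from outside, world axes, zero at the start; "wrist_torque": the same for the moment, N m; "gripper_width": opening from 0.0 (shut) to 1.0 (fully open).
Only numpy, scipy, OpenCV 4.12 (cv2) and the standard library are available. Lean on these libraries where they do the work, as an engineer would, in place of code of your own. Each camera call takes 0.05 s, during which the arm holds its last target. There are 200 camera calls.

### The job

Push the mortar prism along the inclined cradle until its end rests against the steel end stop. Then screw the clamp down with its black hand knob, clockwise, until you feel the foot bite on the prism and the resistance rise sharply, give it one eighth of a turn (45 degrees) more and no further, and let go. Leave the other things on the bench where they are.

Things in the scene. Friction and masses are not known exactly. Their poses are not given: they have to be found in the camera images.
- cradle: Grey steel trough on a dark 170 x 160 mm base plate, fixed. Origin on the bench under the plate's centre; z up, y along the trough to its end stop, x away from the robot. The trough's floor slopes 25 deg, rising to +x, so its face looks up and towards the robot; a lip on its lower (-x) side holds the prism. An axis of a prism lying in it runs at x = 0, z = 75 mm.
- stop_face (a point): Centre of the face of the steel end stop that the prism must touch: in the cradle at x = 0, y = +50, z = 75 mm; the face looks to -y. A prism that is home has its centre 80 mm before it.
- trough_end (a point): Centre of the trough's open -y end: in the cradle at x = 0, y = -92, z = 75 mm. The prism's -y end overhangs it by 18 mm when home, more before, with free space beyond, so closed fingers can push it there from above; they need not enter the trough.
- prism: Loose grey mortar bar 40 x 40 x 160 mm, about 0.6 kg, lying in the trough. Origin at its centre, y along its length. Its frame is level like the cradle's, the bar in it is turned 25 deg about y with the trough (end-on it spans 53 mm in height and width). It starts 20 to 45 mm short of the stop. Pushing it takes 2 to 10 N.
- clamp_head: Grey column, 55 mm wide, x = 36 to 76 mm in the cradle, 160 mm high, with a sloping arm 50 mm wide, 12 mm thick over the trough that carries the clamp screw. Fixed; axes as the cradle's; origin on the cradle's origin, 0 to 5 mm higher: this height varies, and the play under the foot with it.
- knob: Black round hand knob with fine ribs, 58 mm across, 30 mm high, on a 32 mm hub on the clamp screw. Origin at its centre (mid height); z along the screw axis, outwards, which leans 25 deg from vertical towards the cradle's -x (the robot); x through the white mark on its top. 18 mm are free between its underside and the clamp's arm. It turns in place; its grip is cushioned and gives 0.33 rad per N m. Clockwise from outside (about -z) tightens.
- screw_axis (a point): Where the screw axis meets the prism's axis: in the clamp head at x = 0, y = 0, z = 75 mm. The knob drives a spindle, 3 mm per rad, with a sprung foot that starts clear of the prism and bites on it after 0.6 to 3.3 rad. Released, it stays but for the cushion's give. Turning takes about 0.34 N m at first, steps up by about 0.18 N m at the bite, then rises about 0.1 N m per rad.
- cube: Bystander: pale 70 mm aerated-concrete cube.
- half_prism: Bystander: broken mortar bar 40 x 75 x 40 mm.
- brush: Bystander: hand brush lying on the bench in front of the cradle.
- cut_brick: Bystander: cut red brick 120 x 105 x 65 mm.
- hammer: Bystander: hammer lying on the bench.
- oil_can: Bystander: metal can 72 mm across, 120 mm high.
- dish: Bystander: white bowl 120 mm across, 45 mm high.
Not all that is in view belongs to the job. Leave any purple or turquoise look-alike of the cradle alone.

How it is judged:
By the outcome, as a careful person would: the job done as asked, in the order asked, and still so for the second after the job is handed in, with the robot touching nothing.
It also fails if it takes over 72 s, if anything falls off the work surface, if the arm or the gripper's body presses on something with over 40 N, if the wrist force passes 120 N, or if a joint passes its speed limit or range.

## Working session

There is one attempt and no reset: what is moved stays moved. The work goes in short steps, Python scripts to look and compute and a tool call to move; the robot and the scene stay as the last step left them, time stands still between calls to the robot, and variables do not carry over. Pictures are saved under pics/ and viewed, about 8 in all and at most 12, crops included, and the job is handed in when it is done.

Besides the shell and the picture viewer there is one more tool, called after "Emit:" as a command line: name --argument value ..., lists and objects as JSON in quotes. send_rows: Moves the arm, as the interface text tells. Its arguments: {"type":"object","properties":{"series":{"type":"array","items":{"type":"object","properties":{"gripper":{"type":"number"},"slide":{"type":"array","items":{"type":"number"}},"yaw":{"type":"number"}}}},"newtons":{"type":"number"}},"required":["series"]}

```bash
mkdir -p pics; ls; python3 - <<'E'
from rig import bot, eyes
import cv2, numpy as np
print(bot.state())
ims=[]
for n in ("scene","side","wrist"):
    m=eyes.camera_model(n); p,d=eyes.grab_frame(n)
    np.savez(f"pics/{n}0.npz",p=p,d=d,K=m["intrinsics"],R=m["R"],t=m["t"])
    print(n,m, (d>0).mean())
    cv2.imwrite(f"pics/{n}0.png",cv2.cvtColor(p,cv2.COLOR_RGB2BGR))
E
```

```text
pics
{'t': 0.0, 'joint_pos': array([ 1.13647843,  0.42672646,  0.07385206,  1.60663193, -0.03410353,
        1.11079725, -0.0670788 ]), 'joint_velocities': array([ 0.00021132,  0.00117775,  0.00018648, -0.00234327, -0.00016793,
        0.00029304,  0.00075024]), 'tau': array([-8.71138673e-04, -9.35822010e+01,  3.66574913e+00, -4.54192901e+01,
       -4.89557139e-02,  2.03698600e-02,  2.78121206e-04]), 'tcp_pos': array([ 0.18950447, -0.64737944,  0.20476835]), 'tcp_rot': array([-2.51366128e+00,  1.88326342e+00,  1.72218377e-03]), 'contact_force': array([-0.26780875, -0.56871358,  0.56866914]), 'wrist_torque': array([-0.01933685, -0.01922203,  0.04130394]), 'gripper_width': 0.9965264167564508}
scene {'intrinsics': array([[493.02006813,   0.        , 252.09118904],
       [  0.        , 493.02006813, 193.72532484],
       [  0.        ,   0.        ,   1.        ]]), 'R': array([[ 0.68014091,  0.73300328,  0.01070207],
       [ 0.57890167, -0.52808168, -0.62129108],
       [-0.44975683,  0.42876092, -0.78350677]]), 't': array([-0.3870973 , -0.25016014,  1.8517083 ])} 0.9958597819010416
side {'intrinsics': array([[436.95477176,   0.        , 247.6271642 ],
       [  0.        , 436.95477176, 196.96459145],
       [  0.        ,   0.        ,   1.        ]]), 'R': array([[-0.6814758 , -0.73160933,  0.01839882],
       [-0.50751223,  0.4543229 , -0.73213526],
       [ 0.52727798, -0.50827009, -0.68091075]]), 't': array([0.39941973, 0.39294821, 0.98880676])} 0.9959971110026041
wrist {'intrinsics': array([[326.25080086,   0.        , 256.12046479],
       [  0.        , 326.25080086, 193.98797608],
       [  0.        ,   0.        ,   1.        ]]), 'R': array([[ 0.28087475, -0.95974274, -0.0017995 ],
       [-0.91852233, -0.269354  ,  0.2894221 ],
       [-0.27825547, -0.07963848, -0.95719988]]), 't': array([-0.67335917, -0.02978458,  0.392045  ])} 0.9961140950520834
```

View pics/scene0.png

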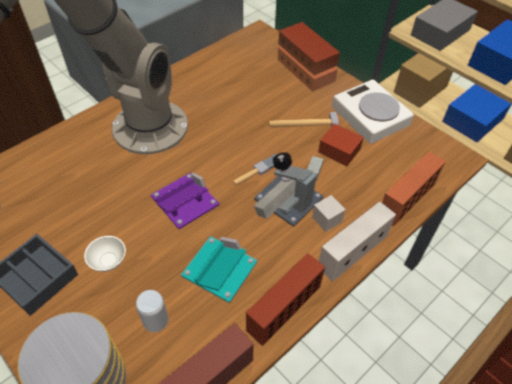

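View pics/side0.png

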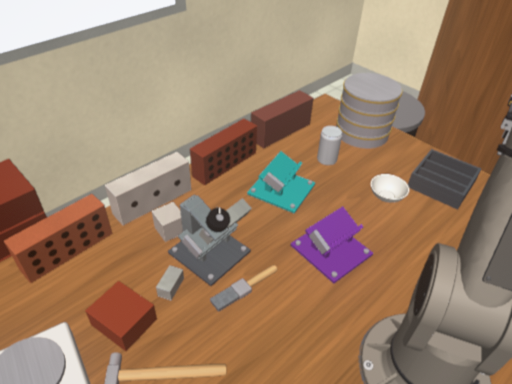

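The scene view shows the real cradle at about (290,195) with its black knob at (282,160). In the side view they are at (210,250) and (218,219). The brush lies at (265,165) in the scene view. Next I measure these and enlarge them.

```bash
cat > h.py <<'E'
import numpy as np, cv2
def load(n,k=0):
    f=np.load(f"pics/{n}{k}.npz"); return f["p"],f["d"],f["K"],f["R"],f["t"]
def cloud(d,K,R,t):
    v,u=np.mgrid[:d.shape[0],:d.shape[1]]
    c=np.stack([(u-K[0,2])/K[0,0]*d,(v-K[1,2])/K[1,1]*d,d],-1)
    return (c-t)@R
def proj(X,K,R,t):
    c=np.atleast_2d(X)@R.T+t; q=c@K.T; return q[:,:2]/q[:,2:]
E
python3 - <<'E'
from h import *
big=[]
for n,(u0,v0,u1,v1) in dict(scene=(240,140,350,230),side=(155,190,265,290)).items():
    p,d,K,R,t=load(n); P=cloud(d,K,R,t)
    sub=np.zeros(d.shape,bool); sub[v0:v1,u0:u1]=1
    k=sub&(p.max(-1)<45)
    n_,l,s,c=cv2.connectedComponentsWithStats(k.astype(np.uint8))
    for i in range(1,n_):
        if s[i,4]>60:
            m=l==i; print(n,'black',c[i],s[i],np.median(P[m],0),P[m].min(0),P[m].max(0))
    pl=sub&(P[...,2]>0.004)&(P[...,2]<0.03)&(p.max(-1)<120)&(np.ptp(p.astype(int),axis=-1)<30)
    q=P[pl]; print(n,'plate',len(q),np.median(q[:,2]))
    r=cv2.minAreaRect((q[:,:2]*1000).astype(np.float32)); print(r, cv2.boxPoints(r))
    # above
    for z in (0.04,0.07,0.1,0.13,0.16,0.19):
        q=P[sub&(abs(P[...,2]-z)<.015)]; print(z,len(q),q.min(0).round(3) if len(q) else '',q.max(0).round(3) if len(q) else '')
    big.append(cv2.resize(p[v0:v1,u0:u1],(390,int(390*(v1-v0)/(u1-u0))),interpolation=cv2.INTER_CUBIC))
h=max(b.shape[0] for b in big)
big=[cv2.copyMakeBorder(b,0,h-b.shape[0],0,0,0) for b in big]
cv2.imwrite("pics/crop1.png",cv2.cvtColor(np.hstack(big),cv2.COLOR_RGB2BGR))
E
```

```text
scene black [282.26785714 162.36309524] [274 154  17  16 168] [0.56842085 0.12455083 0.17123344] [0.53125484 0.10792271 0.14033182] [0.5838013  0.1578661  0.18767889]
scene plate 740 0.013394928716387984
((607.4677124023438, 163.69801330566406), (338.9173889160156, 203.0367889404297), 8.272307395935059) [[425.1659   239.7788  ]
 [454.37842   38.854507]
 [789.76953   87.61723 ]
 [760.557    288.5415  ]]
0.04 648 [ 0.425 -0.001  0.025] [0.776 0.406 0.055]
0.07 1315 [ 0.512 -0.006  0.055] [0.776 0.448 0.085]
0.1 670 [ 0.54  -0.007  0.085] [0.672 0.179 0.115]
0.13 290 [0.542 0.11  0.115] [0.848 0.178 0.145]
0.16 505 [0.523 0.108 0.145] [0.67  0.18  0.175]
0.19 107 [0.543 0.113 0.175] [0.579 0.167 0.188]
side plate 1813 0.013680714534864082
((599.6713256835938, 184.82742309570312), (193.6234893798828, 239.3130645751953), 6.030259132385254) [[490.82492 293.6514 ]
 [515.96564  55.66258]
 [708.5177   76.00345]
 [683.377   313.99228]]
0.04 915 [0.434 0.014 0.025] [0.846 0.331 0.055]
0.07 1190 [ 0.558 -0.011  0.055] [0.842 0.212 0.085]
0.1 582 [ 0.54  -0.009  0.085] [0.664 0.207 0.115]
0.13 295 [0.531 0.115 0.115] [0.666 0.177 0.145]
0.16 768 [0.522 0.109 0.145] [0.673 0.177 0.175]
0.19 174 [0.539 0.112 0.175] [0.575 0.166 0.187]
```

View pics/crop1.png

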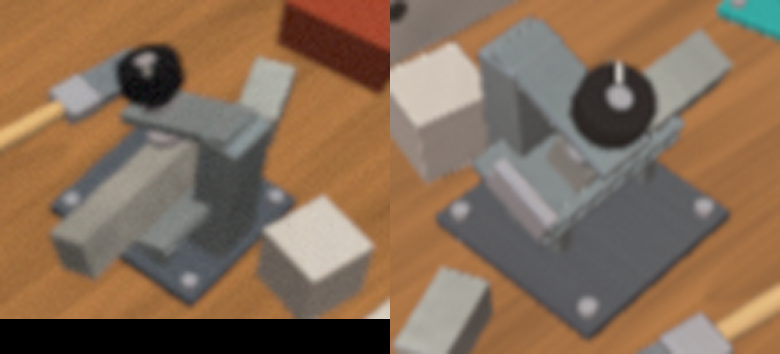

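The crop shows, on the left (scene), the prism running to the lower left with its free end near (75,250) in the crop, and the stop at (268,85). On the right (side), the stop is at (520,200) and the overhanging prism at (690,70). The bolted plate is clear in both. The knob's white mark points up in the side crop (618,72). Next I fit the plate.

```bash
python3 - <<'E'
from h import *
for n in ("scene","side"):
    p,d,K,R,t=load(n); P=cloud(d,K,R,t); pi=p.astype(int)
    near=np.hypot(P[...,0]-.6,P[...,1]-.14)<.16
    m=near&(P[...,2]>.006)&(P[...,2]<.022)&(pi[...,2]-pi[...,0]>-4)&(pi.max(-1)<125)
    m=cv2.morphologyEx(m.astype(np.uint8),cv2.MORPH_OPEN,np.ones((2,2)))
    nn,l,s,c=cv2.connectedComponentsWithStats(m); 
    m=np.isin(l,[i for i in range(1,nn) if s[i,4]>40])
    q=P[m]; r=cv2.minAreaRect((q[:,:2]*1000).astype(np.float32)); print(n,len(q),np.median(q[:,2]),r,cv2.boxPoints(r).round(0).tolist(), p[m].mean(0))
    ang=np.deg2rad(r[2]); 
    # knob top: highest black points
    b=near&(p.max(-1)<60)&(P[...,2]>.14); q=P[b]; print('knob',len(q),q.mean(0),q.min(0),q.max(0))
    # everything at top of column
    b=near&(P[...,2]>.145)&(P[...,0]>.6); q=P[b]; 
    if len(q): r=cv2.minAreaRect((q[:,:2]*1000).astype(np.float32)); print('column',len(q),r,np.percentile(q[:,2],[5,50,95]))
    vis=p.copy(); vis[m]=[255,0,0]
    # prism overhang: y<0.05, z .045-.11
    b=near&(P[...,2]>.04)&(P[...,2]<.115)&(P[...,1]<.06)&(pi.max(-1)-pi.min(-1)<40); q=P[b]
    print('prism',len(q),q.min(0),q.max(0),q.mean(0), np.percentile(q[:,1],[0.5,1,2,5,10]))
    vis[b]=[0,255,0]; cv2.imwrite(f"pics/v_{n}.png",cv2.resize(cv2.cvtColor(vis,cv2.COLOR_RGB2BGR)[130:300,150:360],None,fx=1.9,fy=1.9))
a=cv2.imread("pics/v_scene.png");b=cv2.imread("pics/v_side.png");cv2.imwrite("pics/v.png",np.hstack([a,b]))
E
```

```text
scene 456 0.01317746624136662 ((860.603271484375, -241.38772583007812), (193.52537536621094, 1088.1318359375), 33.40488052368164) [[480.0, 160.0], [1079.0, -749.0], [1241.0, -642.0], [642.0, 266.0]] [94.01754386 94.42763158 96.13157895]
knob 194 [0.56317529 0.12900831 0.17055216] [0.52648214 0.10792271 0.14033182] [0.58581816 0.16074877 0.18767889]
column 319 ((634.8131103515625, 147.57345581054688), (67.68737030029297, 60.361629486083984), 4.355532646179199) [0.14730169 0.15868281 0.16836566]
prism 412 [ 0.57576216 -0.00729641  0.05172306] [0.65840875 0.05990691 0.10872878] [0.61050716 0.02491173 0.08550366] [-0.00640576 -0.00615273 -0.00517386 -0.00368603 -0.00239391]
side 1617 0.013572574730996625 ((264.2840576171875, 320.89208984375), (215.7916717529297, 834.8174438476562), 61.24659729003906) [[-154.0, 427.0], [578.0, 26.0], [682.0, 215.0], [-50.0, 616.0]] [92.27767471 91.79839208 93.92022263]
knob 307 [0.54486086 0.14686388 0.16964756] [0.5224051  0.11368013 0.14570175] [0.57108177 0.16706166 0.18596136]
column 464 ((635.0281982421875, 146.78041076660156), (71.11730194091797, 57.222938537597656), 5.13505220413208) [0.14719511 0.15825865 0.1684654 ]
prism 321 [ 0.57663352 -0.00796878  0.04106934] [0.61619999 0.05970735 0.10432471] [0.59456611 0.02880076 0.08985908] [-0.00741361 -0.00667665 -0.00546462 -0.00200663  0.00119011]
```

View pics/v.png

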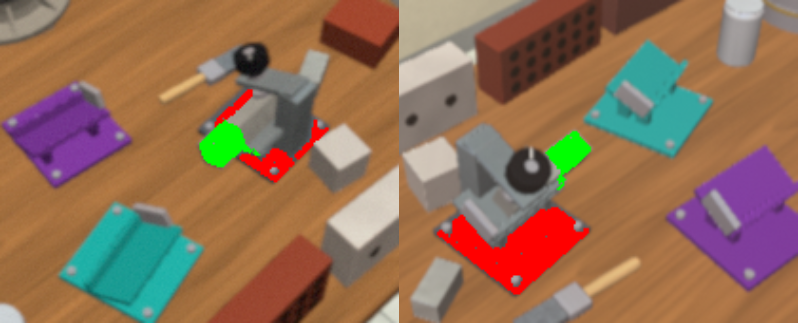

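The red plate and green prism masks sit on the right object. The minAreaRect result is nonsense, so I take extents against yaw directly, over both clouds.

```bash
python3 - <<'E'
from h import *
Q=[];PR=[];C=[];KN=[]
for n in ("scene","side"):
    p,d,K,R,t=load(n); P=cloud(d,K,R,t); pi=p.astype(int)
    near=np.hypot(P[...,0]-.6,P[...,1]-.14)<.15
    m=near&(P[...,2]>.006)&(P[...,2]<.022)&(pi[...,2]-pi[...,0]>-4)&(pi.max(-1)<125)
    m=cv2.morphologyEx(m.astype(np.uint8),cv2.MORPH_OPEN,np.ones((3,3)))>0
    Q.append(P[m])
    g=(pi.max(-1)-pi.min(-1)<40)
    PR.append(P[near&g&(P[...,2]>.045)&(P[...,2]<.115)&(P[...,1]<.06)&(P[...,1]>-.02)])
    C.append(P[near&(P[...,2]>.15)&(P[...,0]>.6)])
    KN.append(P[near&(p.max(-1)<60)&(P[...,2]>.14)])
def ext(q,a):
    e=np.array([[np.cos(a),np.sin(a)],[-np.sin(a),np.cos(a)]])
    w=q[:,:2]@e.T
    return np.percentile(w,0.7,axis=0),np.percentile(w,99.3,axis=0),e
for name,S in (("plate",Q),("column",C),("prism",PR)):
  for k,qs in (("scene",S[:1]),("side",S[1:]),("both",S)):
    q=np.vstack(qs); best=min(np.linspace(-.5,.5,401),key=lambda a:np.prod(np.subtract(*ext(q,a)[:2])))
    lo,hi,e=ext(q,best); print(name,k,len(q),'yaw',round(best,4),'size',(hi-lo).round(4),'ctr',(e.T@((lo+hi)/2)).round(4))
np.savez("pics/c0.npz",pr=np.vstack(PR),kn=np.vstack(KN))
q=np.vstack(KN)
# top plane of knob normal
top=q[q[:,2]>.0]
# RANSAC plane
rng=np.random.default_rng(0);b=(0,)
for _ in range(2000):
    a=top[rng.choice(len(top),3,False)]; nn=np.cross(a[1]-a[0],a[2]-a[0]); L=np.linalg.norm(nn)
    if L<1e-6: continue
    nn/=L; nn*=np.sign(nn[2]); 
    if nn[2]<.7: continue
    s=abs((top-a[0])@nn)<.0015
    if s.sum()>b[0]: b=(s.sum(),s)
s=top[b[1]]; c=s.mean(0); nn=np.linalg.svd(s-c)[2][2]; nn*=np.sign(nn[2]); print('knobtop',b[0],c,nn,'tilt',np.degrees(np.arccos(nn[2])),np.arctan2(nn[1],nn[0]))
E
```

```text
plate scene 411 yaw 0.1325 size [0.1636 0.1403] ctr [0.5956 0.133 ]
plate side 1606 yaw 0.1025 size [0.1574 0.1514] ctr [0.5869 0.1452]
plate both 2017 yaw 0.0775 size [0.1649 0.1548] ctr [0.5906 0.144 ]
column scene 278 yaw 0.07 size [0.0613 0.0548] ctr [0.638  0.1472]
column side 390 yaw 0.11 size [0.0636 0.0545] ctr [0.6364 0.1468]
column both 668 yaw 0.075 size [0.063  0.0552] ctr [0.6371 0.147 ]
prism scene 412 yaw 0.035 size [0.0743 0.0652] ctr [0.6151 0.0268]
prism side 319 yaw 0.0975 size [0.0344 0.067 ] ctr [0.5963 0.0271]
prism both 731 yaw 0.02 size [0.072  0.0658] ctr [0.6139 0.0267]
knobtop 194 [0.5474448  0.14225348 0.17395621] [-0.43563095 -0.05352375  0.89853263] tilt 26.03414685444309 -3.019340471034904
```

```bash
python3 - <<'E'
from h import *
G=dict(side=[(174.7,249.2),(210.6,276.6),(243.3,248.4)],scene=[(259.7,196.4),(293.6,219),(317.9,195)])
for n in G:
    p,d,K,R,t=load(n); g=cv2.cvtColor(p,cv2.COLOR_RGB2GRAY).astype(float); P=cloud(d,K,R,t); pts=[]
    for u,v in G[n]:
        u0,v0=int(round(u)),int(round(v)); w=g[v0-4:v0+5,u0-4:u0+5]; vv,uu=np.mgrid[v0-4:v0+5,u0-4:u0+5]
        wt=np.clip(w-np.median(w)-25,0,None); uc,vc=(wt*uu).sum()/wt.sum(),(wt*vv).sum()/wt.sum()
        ray=R.T@np.linalg.solve(K,[uc,vc,1]); o=-R.T@t; X=o+ray*(.015-o[2])/ray[2]; pts.append(X[:2]); print(n,(uc,vc),X.round(4),P[v0,u0,2])
    pts=np.array(pts); print(np.diff(pts,axis=0),np.linalg.norm(np.diff(pts,axis=0),axis=1),'mid',(pts[0]+pts[2])/2)
    for a in np.diff(pts,axis=0): print(np.arctan2(a[1],a[0])%(np.pi/2))
# prism in cradle coords
z=np.load("pics/c0.npz"); 
for o,yaw in (((.592,.143),.09),):
    e=np.array([[np.cos(yaw),np.sin(yaw)],[-np.sin(yaw),np.cos(yaw)]])
    for k in ("pr","kn"):
        q=z[k].copy(); q[:,:2]=(q[:,:2]-o)@e.T; print(k,np.percentile(q,[1,3,50,97,99],axis=0).round(4).tolist())
    q=z["pr"].copy(); q[:,:2]=(q[:,:2]-o)@e.T; end=q[(q[:,1]<np.percentile(q[:,1],25))]; print(np.percentile(end[:,1],[5,25,50,75]),end.min(0),end.max(0))
E
```

```text
side (np.float64(174.2950310559006), np.float64(248.69875776397515)) [0.6585 0.2123 0.015 ] 0.01918538383612263
side (np.float64(210.226148409894), np.float64(276.0583038869258)) [0.5189 0.1977 0.015 ] 0.017837833232894847
side (np.float64(243.12420382165604), np.float64(247.7611464968153)) [0.5325 0.0676 0.015 ] 0.015641159393118133
[[-0.13966038 -0.01455121]
 [ 0.01362372 -0.1301756 ]] [0.14041638 0.13088657] mid [0.59552151 0.13992952]
0.10381537508661953
0.10427689252322336
scene (np.float64(261.064), np.float64(196.928)) [0.5335 0.0734 0.015 ] 0.020980132034365235
scene (np.float64(292.9465240641711), np.float64(218.451871657754)) [0.6658 0.0886 0.015 ] 0.013858965777091172
scene (np.float64(317.45390070921985), np.float64(194.645390070922)) [0.653  0.2186 0.015 ] 0.02481334639664689
[[ 0.13229873  0.01518622]
 [-0.01281691  0.13006748]] [0.13316747 0.13069745] mid [0.593217   0.14601039]
0.11428714171009122
0.09822338123716579
pr [[-0.0234, -0.1492, 0.0561], [-0.0224, -0.148, 0.0619], [-0.0003, -0.1166, 0.0906], [0.028, -0.0849, 0.1029], [0.044, -0.0835, 0.1041]]
kn [[-0.0678, -0.0288, 0.1469], [-0.0659, -0.0266, 0.1509], [-0.0394, 0.0014, 0.1704], [-0.0131, 0.026, 0.1839], [-0.0111, 0.0271, 0.185]]
[-0.14857253 -0.14681763 -0.1445771  -0.14127647] [-0.02287499 -0.15057022  0.05172306] [ 0.02674526 -0.13652446  0.10872878]
```

Measured cradle pose: origin near (0.594, 0.143), yaw about 0.105. The bolt spacing agrees, and so do the column and the knob tilt (26° measured against 25° given). The prism end is at cradle y of about -149 mm, so it has about 39 mm to travel. I now move to the prism's free end with the fingers closing.

Emit:
send_rows --series '[{"gripper":255,"slide":[-31,-38,0],"yaw":0},{"gripper":255,"slide":[-31,-38,0],"yaw":0},{"gripper":255,"slide":[-31,-38,0],"yaw":0},{"gripper":255,"slide":[-31,-38,0],"yaw":0},{"gripper":255,"slide":[-31,-38,0],"yaw":0},{"gripper":255,"slide":[-31,-38,0],"yaw":0},{"gripper":255,"slide":[-31,-38,0],"yaw":0},{"gripper":255,"slide":[-31,-38,0],"yaw":0},{"gripper":255,"slide":[-31,-38,0],"yaw":0},{"gripper":255,"slide":[-31,-38,0],"yaw":0},{"gripper":255,"slide":[-31,-38,0],"yaw":0},{"gripper":255,"slide":[-31,-38,0],"yaw":0}]' --newtons 30

```text
t: 1.35
tcp_pos: [0.525, -0.1561, 0.2024]
tcp_rot: [2.501, -1.897, -0.004]
contact_force: [1.6, -1.2, 0.6]
gripper_width: 0.021
```

Emit:
send_rows --series '[{"gripper":255,"slide":[0,0,0],"yaw":-0.14},{"gripper":255,"slide":[0,0,0],"yaw":-0.14},{"gripper":255,"slide":[0,0,0],"yaw":-0.14},{"gripper":255,"slide":[0,0,0],"yaw":-0.14},{"gripper":255,"slide":[0,0,0],"yaw":-0.14},{"gripper":255,"slide":[0,0,0],"yaw":-0.14},{"gripper":255,"slide":[0,0,0],"yaw":-0.14},{"gripper":255,"slide":[0,0,0],"yaw":-0.14},{"gripper":255,"slide":[0,0,0],"yaw":-0.14},{"gripper":255,"slide":[0,0,0],"yaw":-0.14}]'

```text
t: 2.35
tcp_pos: [0.528, -0.146, 0.2006]
tcp_rot: [-3.128, -0.258, 0.008]
contact_force: [1.4, 0.3, 0.6]
gripper_width: 0.005
```

```bash
cat >> h.py <<'E'
from scipy.spatial.transform import Rotation as Ro
O=np.array([.594,.143,0]); YAW=.105
C=Ro.from_euler('z',YAW).as_matrix()
def st(target=None,ang=None):
    "target in cradle mm, ang = wanted world angle of tool x (deg)"
    from rig import bot
    s=bot.state(); T=Ro.from_rotvec(s["tcp_rot"]).as_matrix(); p=s["tcp_pos"]
    a=np.degrees(np.arctan2(T[1,0],T[0,0]))
    print('t',round(s["t"],2),'tcp',p.round(4),'cradle',((p-O)@C*1e3).round(1),'xang',a.round(2),'zaxis',T[:,2].round(3),'F',s["contact_force"].round(1),'M',s["wrist_torque"].round(2),'w',round(s["gripper_width"],3),'q',s["joint_pos"].round(2))
    if target is not None: print('slide mm',(T.T@(O+C@(np.array(target)/1e3)-p)*1e3).round(1))
    if ang is not None: print('yaw',np.radians((a-ang+180)%360-180).round(3))
    return s,T
E
python3 -c "
from h import *
st((0,-185,205),6)"
```

```text
t 2.35 tcp [ 0.528  -0.146   0.2006] cradle [ -96.  -280.5  200.6] xang 9.44 zaxis [-0.005  0.003 -1.   ] F [1.4 0.3 0.6] M [-0.04 -0.1   0.02] w 0.005 q [ 0.55  0.26 -0.46  1.87  0.13  1.05  0.2 ]
slide mm [101.5 -89.6  -4.5]
yaw 0.06
```

Emit:
send_rows --series '[{"gripper":255,"slide":[34,-30,0],"yaw":0.06},{"gripper":255,"slide":[34,-30,0],"yaw":0},{"gripper":255,"slide":[34,-30,0],"yaw":0},{"gripper":255,"slide":[0,0,0],"yaw":0}]'

```text
t: 2.75
tcp_pos: [0.6189, -0.043, 0.1996]
tcp_rot: [-3.134, -0.176, 0.01]
contact_force: [-0.3, 0.4, -0.2]
gripper_width: 0.005
```

```bash
python3 -c "
from h import *
from rig import eyes
st((0,-185,65),6)
m=eyes.camera_model('wrist'); p,d=eyes.grab_frame('wrist'); np.savez('pics/wrist1.npz',p=p,d=d,K=m['intrinsics'],R=m['R'],t=m['t'])
cv2.imwrite('pics/wrist1.png',cv2.cvtColor(p,cv2.COLOR_RGB2BGR))"
```

```text
t 2.75 tcp [ 0.6189 -0.043   0.1996] cradle [   5.2 -187.6  199.6] xang 6.43 zaxis [-0.007  0.002 -1.   ] F [-0.3  0.4 -0.2] M [-0.04 -0.07 -0.04] w 0.005 q [ 0.34  0.39 -0.49  1.71  0.2   1.1  -0.09]
slide mm [ -4.4  -2.2 134.7]
yaw 0.008
```

View pics/wrist1.png

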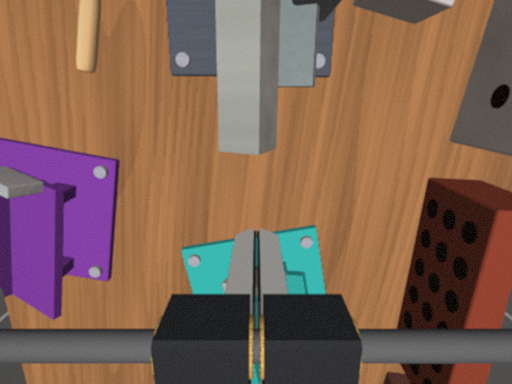

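The wrist view shows the closed fingertips at (256,235), the prism end at (217–275,153), and the turquoise cradle below and behind the tool (v>228). I check that clearance before descending.

```bash
python3 -c "
from h import *
for n,k in (('wrist',1),('scene',0),('side',0)):
    p,d,K,R,t=load(n,k);P=cloud(d,K,R,t);pi=p.astype(int)
    m=(pi[...,1]-pi[...,0]>60)&(abs(pi[...,1]-pi[...,2])<60)&(d>0.1)
    q=(P[m]-O)@C*1e3
    print(n,m.sum(),np.percentile(q,[.5,50,99.5],axis=0).round(0).tolist())
    for z in (30,50,70,90):
        s=q[q[:,2]>z]
        if len(s)>5: print('  above',z,len(s),'y max',np.percentile(s[:,1],99).round(0),'x',np.percentile(s[:,0],[1,99]).round(0))
    g=(np.ptp(pi,axis=-1)<40); q=(P-O)@C*1e3
    e=g&(abs(q[...,0])<26)&(q[...,1]<-100)&(q[...,1]>-165)&(q[...,2]>45)&(q[...,2]<112); s=q[e]; print('  prism',len(s),np.percentile(s,[1,3,50,97,99],axis=0).round(1).tolist())
"
```

```text
wrist 4366 [[-85.0, -435.0, 6.0], [37.0, -297.0, 10.0], [90.0, -178.0, 229.0]]
  above 30 615 y max -177.0 x [ 2. 60.]
  above 50 607 y max -177.0 x [ 2. 60.]
  above 70 395 y max -177.0 x [ 5. 60.]
  above 90 46 y max -177.0 x [ 4. 18.]
  prism 3139 [[-25.4, -149.0, 67.0], [-24.5, -147.9, 69.6], [-1.9, -123.8, 91.3], [20.8, -101.3, 99.6], [22.0, -100.5, 100.4]]
scene 2564 [[-79.0, -437.0, 5.0], [35.0, -360.0, 29.0], [102.0, -261.0, 81.0]]
  above 30 1282 y max -288.0 x [-17.  80.]
  above 50 1201 y max -288.0 x [-18.  80.]
  above 70 376 y max -285.0 x [36. 83.]
  prism 302 [[-25.3, -148.9, 58.2], [-23.0, -148.2, 62.9], [5.4, -130.0, 88.3], [22.7, -101.6, 102.6], [24.5, -100.7, 106.1]]
side 1830 [[-82.0, -432.0, 6.0], [5.0, -341.0, 16.0], [84.0, -257.0, 81.0]]
  above 30 659 y max -282.0 x [-16.  74.]
  above 50 615 y max -282.0 x [-16.  74.]
  above 70 204 y max -281.0 x [37. 78.]
  prism 216 [[-25.0, -149.0, 56.6], [-24.6, -147.8, 63.8], [-11.8, -123.6, 93.5], [6.8, -102.0, 103.1], [7.2, -101.2, 103.8]]
```

The turquoise look-alike ends at y=-257 and is 81 mm high, so it is clear of the tool. Descending.

Emit:
send_rows --series '[{"gripper":255,"slide":[-5,0,45],"yaw":0},{"gripper":255,"slide":[0,0,45],"yaw":0},{"gripper":255,"slide":[0,0,44],"yaw":0},{"gripper":255,"slide":[0,0,0],"yaw":0}]'

```text
t: 3.2
tcp_pos: [0.6109, -0.0492, 0.0627]
tcp_rot: [3.136, 0.17, -0.009]
contact_force: [-0.4, -0.4, -0.5]
gripper_width: 0.006
```

```bash
python3 -c "
from h import *
st((0,-160,68),6)"
```

```text
t 3.2 tcp [ 0.6109 -0.0492  0.0627] cradle [  -3.3 -192.9   62.7] xang 6.21 zaxis [-0.006 -0.001 -1.   ] F [-0.4 -0.4 -0.5] M [-0.06 -0.06  0.  ] w 0.006 q [ 0.31  0.52 -0.44  1.84  0.29  0.85 -0.16]
slide mm [  3.4 -32.9  -5.3]
yaw 0.004
```

Emit:
send_rows --series '[{"gripper":255,"slide":[3,-15,-4],"yaw":0},{"gripper":255,"slide":[0,-13,0],"yaw":0},{"gripper":255,"slide":[0,-6,0],"yaw":0},{"gripper":255,"slide":[0,-6,0],"yaw":0},{"gripper":255,"slide":[0,-6,0],"yaw":0},{"gripper":255,"slide":[0,-6,0],"yaw":0},{"gripper":255,"slide":[0,-5,0],"yaw":0},{"gripper":255,"slide":[0,-5,0],"yaw":0}]'

```text
t: 4.0
tcp_pos: [0.61, 0.0152, 0.0753]
tcp_rot: [3.134, 0.166, 0.003]
contact_force: [-0.0, -2.6, -1.4]
gripper_width: 0.003
```

```bash
python3 -c "
from h import *
st((0,-118,68),6)"
```

```text
t 4.0 tcp [0.61   0.0152 0.0753] cradle [   2.5 -128.8   75.3] xang 6.06 zaxis [ 0.002 -0.004 -1.   ] F [-0.  -2.6 -1.4] M [-0.62 -0.13  0.06] w 0.003 q [ 0.22  0.5  -0.46  1.84  0.29  0.86 -0.27]
slide mm [ -2.5 -10.8   7.2]
yaw 0.001
```

Contact is made at -2.6 N. I creep on to the stop.

Emit:
send_rows --series '[{"gripper":255,"slide":[-1,-4,2],"yaw":0},{"gripper":255,"slide":[0,-4,0],"yaw":0}]'

```text
t: 4.2
tcp_pos: [0.6083, 0.0222, 0.0735]
tcp_rot: [3.132, 0.164, 0.004]
contact_force: [3.7, -29.5, 1.0]
gripper_width: 0.003
```

Emit:
send_rows --series '[{"gripper":255,"slide":[0,-3,0],"yaw":0}]'

```text
t: 4.3
tcp_pos: [0.6083, 0.0221, 0.0734]
tcp_rot: [3.128, 0.161, 0.004]
contact_force: [0.5, -23.1, 4.7]
gripper_width: 0.008
```

Emit:
send_rows --series '[{"gripper":255,"slide":[0,-2,0],"yaw":0}]'

```text
t: 4.4
tcp_pos: [0.6083, 0.0219, 0.0734]
tcp_rot: [3.126, 0.158, 0.004]
contact_force: [-0.0, -7.6, 3.3]
gripper_width: 0.006
```

Emit:
send_rows --series '[{"gripper":255,"slide":[0,-2,0],"yaw":0}]'

```text
t: 4.5
tcp_pos: [0.6083, 0.0219, 0.0734]
tcp_rot: [3.124, 0.155, 0.004]
contact_force: [0.6, -10.8, 3.0]
gripper_width: -0.0
```

```bash
python3 -c "
from h import *
st((0,-118,68),6)"
```

```text
t 4.5 tcp [0.6083 0.0219 0.0734] cradle [   1.5 -122.    73.4] xang 5.68 zaxis [ 0.003 -0.014 -1.   ] F [  0.6 -10.8   3. ] M [-2.43 -0.09  0.  ] w -0.0 q [ 0.2   0.5  -0.45  1.85  0.3   0.86 -0.3 ]
slide mm [-1.5 -4.   5.4]
yaw -0.006
```

The tool stalls at y=-122 and the force has jumped, which fits the stop. I back off, rise, and check.

Emit:
send_rows --series '[{"gripper":255,"slide":[0,15,0],"yaw":0},{"gripper":255,"slide":[0,20,0],"yaw":0},{"gripper":255,"slide":[0,0,-50],"yaw":0},{"gripper":255,"slide":[0,0,-50],"yaw":0},{"gripper":0,"slide":[0,0,-45],"yaw":0},{"gripper":0,"slide":[0,0,-15],"yaw":0},{"gripper":0,"slide":[0,0,0],"yaw":0}]'

```text
t: 5.2
tcp_pos: [0.611, -0.0145, 0.2381]
tcp_rot: [3.128, 0.154, -0.0]
contact_force: [-0.2, -0.8, -0.7]
gripper_width: 0.222
```

```bash
python3 -c "
from h import *
from rig import eyes
st((-40,0,260),-58)
for n in ('wrist','scene','side'):
    m=eyes.camera_model(n); p,d=eyes.grab_frame(n); np.savez(f'pics/{n}2.npz',p=p,d=d,K=m['intrinsics'],R=m['R'],t=m['t'])
    p,d,K,R,t=load(n,2);P=cloud(d,K,R,t);pi=p.astype(int)
    g=(np.ptp(pi,axis=-1)<40); q=(P-O)@C*1e3
    e=g&(abs(q[...,0])<26)&(q[...,1]<-70)&(q[...,1]>-165)&(q[...,2]>45)&(q[...,2]<112); s=q[e]; print(n,'  prism',len(s),np.percentile(s,[1,3,50,97,99],axis=0).round(1).tolist())
    k=(pi.max(-1)<60)&(q[...,2]>140)&(q[...,2]<200)&(abs(q[...,1])<40)&(abs(q[...,0]+40)<45); s=q[k]
    if len(s): print(n,'knob',len(s),np.percentile(s,[1,50,99],axis=0).round(1).tolist())
"
```

```text
t 5.2 tcp [ 0.611  -0.0145  0.2381] cradle [   0.3 -158.4  238.1] xang 5.65 zaxis [ 0.    -0.009 -1.   ] F [-0.2 -0.8 -0.7] M [-0.05 -0.1  -0.03] w 0.222 q [ 0.3   0.33 -0.49  1.69  0.18  1.16 -0.14]
slide mm [ -41.4 -158.   -23.4]
yaw 1.111
wrist   prism 2169 [[-25.5, -110.4, 64.2], [-24.4, -109.5, 65.4], [-1.3, -89.2, 91.0], [23.2, -71.0, 99.7], [25.2, -70.2, 100.4]]
wrist knob 2129 [[-68.7, -30.2, 151.9], [-40.3, -21.0, 169.5], [-14.8, -11.2, 180.5]]
scene   prism 261 [[-25.2, -110.4, 55.9], [-23.5, -109.5, 58.6], [5.9, -98.0, 87.7], [23.3, -72.3, 102.8], [24.0, -70.7, 106.8]]
scene knob 2 [[-56.5, -8.0, 168.4], [-55.4, 3.2, 169.2], [-54.2, 14.3, 170.1]]
side   prism 181 [[-25.6, -109.8, 47.3], [-25.0, -109.5, 52.8], [-16.2, -90.4, 91.3], [6.0, -72.1, 102.2], [8.4, -71.4, 103.1]]
side knob 298 [[-69.9, -23.2, 146.6], [-50.3, 13.0, 170.1], [-25.3, 28.0, 184.4]]
```

The prism end moved from -149 to -110.4 mm, so it is home: all three cameras agree. Next I move above the knob and yaw to the stroke start.

Emit:
send_rows --series '[{"gripper":0,"slide":[-10,-40,-10],"yaw":0},{"gripper":0,"slide":[-10,-40,-10],"yaw":0},{"gripper":0,"slide":[-10,-40,0],"yaw":0},{"gripper":0,"slide":[-10,-38,0],"yaw":0},{"gripper":0,"slide":[0,0,0],"yaw":0.14},{"gripper":0,"slide":[0,0,0],"yaw":0.14},{"gripper":0,"slide":[0,0,0],"yaw":0.14},{"gripper":0,"slide":[0,0,0],"yaw":0.14},{"gripper":0,"slide":[0,0,0],"yaw":0.14},{"gripper":0,"slide":[0,0,0],"yaw":0.14},{"gripper":0,"slide":[0,0,0],"yaw":0.14},{"gripper":0,"slide":[0,0,0],"yaw":0.14}]'

```text
t: 6.55
tcp_pos: [0.5431, 0.1422, 0.2309]
tcp_rot: [2.685, -1.573, -0.04]
contact_force: [-0.8, 0.7, 1.6]
gripper_width: 0.996
```

```bash
cat >> h.py <<'E'
def snap(n,k):
    from rig import eyes
    m=eyes.camera_model(n); p,d=eyes.grab_frame(n); np.savez(f'pics/{n}{k}.npz',p=p,d=d,K=m['intrinsics'],R=m['R'],t=m['t'])
    cv2.imwrite(f'pics/{n}{k}.png',cv2.cvtColor(p,cv2.COLOR_RGB2BGR))
E
python3 -c "
from h import *
st((-39,0,143),-58)
snap('wrist',3)"
```

```text
t 6.55 tcp [0.5431 0.1422 0.2309] cradle [-50.7   4.5 230.9] xang -60.73 zaxis [-0.037 -0.012 -0.999] F [-0.8  0.7  1.6] M [-0.02 -0.09 -0.05] w 0.996 q [-0.04  0.27 -0.4   1.78  0.11  1.15 -1.53]
slide mm [  9.4 -12.4  87.5]
yaw -0.048
```

View pics/wrist3.png

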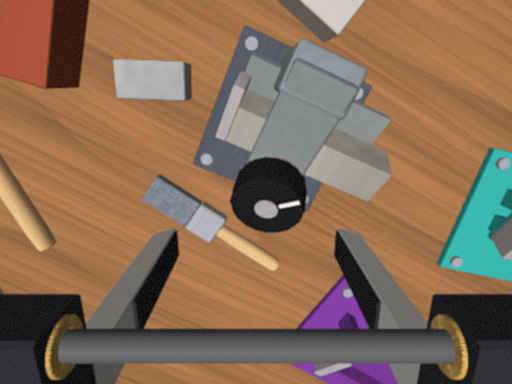

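The wrist view shows the knob ellipse at (269,195), with its grey cap at (265,208) and the white mark at (290,204). The fingers are open around (165,240) and (350,240). I measure the knob axis and the mark angle.

```bash
cat >> h.py <<'E'
def knob(n,k):
    "knob top plane centre (cradle mm) and mark angle in knob frame (deg, ccw about outward axis; 0 = uphill-perp x)"
    p,d,K,R,t=load(n,k); P=(cloud(d,K,R,t)-O)@C*1e3; pi=p.astype(int)
    ax=np.array([-np.sin(np.radians(25)),0,np.cos(np.radians(25))]); ex=np.array([ax[2],0,-ax[0]]); ey=np.cross(ax,ex)
    near=(np.linalg.norm(P-[-45,0,172],axis=-1)<45)
    L=(P-[0,0,75])@ax
    dark=near&(pi.max(-1)<70)&(L>85)
    q=P[dark]; l=(q-[0,0,75])@ax; top=np.percentile(l,95)
    f=dark&(abs(L-top)<4); c2=np.array([(P[f]-[0,0,75])@ex,(P[f]-[0,0,75])@ey]).T
    lo,hi=np.percentile(c2,[1,99],axis=0)
    print(n,'L top',top.round(1),'n',f.sum(),'ex,ey range',lo.round(1),hi.round(1))
    # pixels -> rays onto top plane through axis point
    v,u=np.nonzero((pi.min(-1)>125)&near&(L>85)); 
    rays=np.stack([u,v,np.ones_like(u)],-1)@np.linalg.inv(K).T@R@C; o=(-R.T@t-O)@C*1e3
    s=(top-(o-[0,0,75])@ax)/(rays@ax); X=o+rays*s[:,None]-[0,0,75]
    a,b=X@ex,X@ey; r=np.hypot(a,b); br=pi.min(-1)[v,u]
    m=(r>11)&(r<29)&(br>150)
    cap=(r<10); print('cap centre',a[cap].mean().round(1),b[cap].mean().round(1),'mark n',m.sum(),'centroid',a[m].mean().round(1),b[m].mean().round(1),'r',r[m].min().round(1),r[m].max().round(1))
    A,B=a[m],b[m]; print('mark angle',np.degrees(np.arctan2(B.mean(),A.mean())).round(1),'from cap',np.degrees(np.arctan2(B.mean()-b[cap].mean(),A.mean()-a[cap].mean())).round(1))
E
python3 -c "
from h import *
knob('wrist',3); knob('side',2)"
```

```text
wrist L top 108.5 n 2642 ex,ey range [-28.1 -27.2] [25.3 25.6]
cap centre -2.1 -0.9 mark n 99 centroid 6.8 -13.0 r 11.0 25.8
mark angle -62.5 from cap -53.8
side L top 112.1 n 188 ex,ey range [-25.9 -23.8] [23.8 27.1]
cap centre -1.0 -0.4 mark n 5 centroid 13.5 -12.7 r 12.8 24.1
mark angle -43.3 from cap -40.2
```

Emit:
send_rows --series '[{"gripper":0,"slide":[9,-11,0],"yaw":-0.05},{"gripper":0,"slide":[0,0,30],"yaw":0},{"gripper":0,"slide":[0,0,30],"yaw":0},{"gripper":0,"slide":[0,0,22],"yaw":0},{"gripper":0,"slide":[0,0,0],"yaw":0}]'

```text
t: 7.1
tcp_pos: [0.5512, 0.1377, 0.1394]
tcp_rot: [2.725, -1.493, -0.052]
contact_force: [-0.3, -0.0, 0.3]
gripper_width: 1.002
```

```bash
python3 - <<'E'
from h import *
st((-40.5,0,143),-58)
s='''
p,d,K,R,t=load(n,k)
'''
for n,k in (('wrist',3),('side',2)):
    p,d,K,R,t=load(n,k)
    ax=np.array([-np.sin(np.radians(25)),0,np.cos(np.radians(25))])
    c=O+C@(np.array([0,0,75])+ax*109.5)/1e3; u,v=proj(c,K,R,t)[0].astype(int)
    print(n,'top centre px',u,v)
    if n=='side': print(p[v-14:v+8,u-8:u+10].min(-1))
    else: print(p[v-8:v+22:1,u-14:u+40:2].min(-1))
E
```

```text
t 7.1 tcp [0.5512 0.1377 0.1394] cradle [-43.2  -0.8 139.4] xang -57.44 zaxis [-0.046 -0.014 -0.999] F [-0.3 -0.   0.3] M [ 0.01 -0.03  0.03] w 1.002 q [-0.04  0.38 -0.39  1.85  0.16  0.99 -1.51]
slide mm [ 0.5 -2.5 -3.7]
yaw 0.01
wrist top centre px 265 206
[[ 31  32  35  14  14  33  23  25  26  28  28  26  23  30  31  29  18  24
   24  25  23  19  24  23  26  19  15]
 [ 31  28  26  23  37  40  48  48  42  29  34  27  22  27  37  26  32  30
   23  24  25  15  21  46  30  11   6]
 [ 30  25  32  32  66  89 116 115  92  63  40  25  29  35  14  23  22  17
   18  21  30  46  83 115  67  18  12]
 [ 35  25  27  58 124 144 161 161 150 120  74  36  23  30  25  29  24  27
   37  59  93 123 169 201 115  14   3]
 [ 30  28  39 103 158 171 170 171 167 158 128  60  15  24  15  28  40  77
  103 142 185 204 234 240 158  23   2]
 [ 36  32  62 144 173 172 168 173 166 168 162 115  41  14  53  84 110 164
  186 211 233 237 236 239 183  33  13]
 [ 35  25 107 168 172 166 168 168 170 168 162 151  79  38 126 174 195 230
  234 239 236 236 218 198 154  35   7]
 [ 20  35 141 170 170 168 168 169 162 166 168 169 
[... 3527 characters left out ...]
106  64  43  41  41  40]
 [ 43  43  43  42  42  68 124 160 170 172 170 163 142  89  47  40  42  40]
 [ 44  43  44  42  42  64 119 159 170 172 170 169 158 104  55  41  41  40]
 [ 43  43  43  41  41  54 101 150 166 171 170 169 157 103  53  41  43  42]
 [ 45  43  43  42  42  45  75 122 148 161 164 158 134  84  47  41  42  41]
 [ 43  44  44  43  43  41  51  77 104 124 128 120  92  56  41  41  42  41]
 [ 45  44  44  43  43  43  41  46  59  69  71  66  52  42  41  41  41  42]
 [ 42  44  45  44  42  42  42  41  42  42  42  42  42  42  42  43  42  40]
 [ 40  43  44  45  44  43  42  41  42  41  42  42  42  41  42  41  41  40]
 [ 38  41  43  43  43  42  43  43  43  42  42  42  42  41  43  41  40  45]]
```

```bash
sed -i 's/m=(r>11)&(r<29)&(br>150)/m=(r>9.5)\&(r<29)\&(br>(190 if n=="wrist" else 120))/' h.py; cat > log.py <<'E'
from h import *
s,T=st((-40.5,0,143))
ax=C@np.array([-np.sin(np.radians(25)),0,np.cos(np.radians(25))])
kc=O+C@(np.array([0,0,75])+[-.4226*94.5,0,.9063*94.5])/1e3
F,M,p=s["contact_force"],s["wrist_torque"],s["tcp_pos"]
print('M.axis',(M@ax).round(3),'Mz',M[2].round(3),'M about knob .axis (if at tcp)',((M+np.cross(p-kc,F))@ax).round(3),'tau7',s["tau"][6].round(3))
E
python3 -c "
from h import *
knob('wrist',3)"
```

```text
wrist L top 108.5 n 2642 ex,ey range [-28.1 -27.2] [25.3 25.6]
cap centre -2.1 -0.9 mark n 63 centroid 10.1 -14.5 r 10.2 25.1
mark angle -55.3 from cap -48.2
```

Emit:
send_rows --series '[{"gripper":0,"slide":[0,-2,-4],"yaw":0},{"gripper":200,"slide":[0,0,0],"yaw":0},{"gripper":200,"slide":[0,0,0],"yaw":0},{"gripper":200,"slide":[0,0,0],"yaw":0},{"gripper":200,"slide":[0,0,0],"yaw":0}]' --newtons 45

```text
t: 7.6
tcp_pos: [0.5542, 0.1395, 0.146]
tcp_rot: [2.729, -1.488, -0.05]
contact_force: [-0.4, -0.5, 0.7]
gripper_width: 0.696
```

```bash
python3 log.py
```

```text
t 7.6 tcp [0.5542 0.1395 0.146 ] cradle [-39.9   0.7 146. ] xang -57.2 zaxis [-0.044 -0.013 -0.999] F [-0.4 -0.5  0.7] M [-0.01 -0.04 -0.04] w 0.696 q [-0.04  0.37 -0.4   1.84  0.16  1.   -1.5 ]
slide mm [0.4 0.7 3. ]
M.axis -0.027 Mz -0.038 M about knob .axis (if at tcp) -0.024 tau7 0.014
```

Emit:
send_rows --series '[{"gripper":230,"slide":[0,0,1],"yaw":0},{"gripper":230,"slide":[0,0,1],"yaw":0},{"gripper":230,"slide":[0,0,0],"yaw":0}]'

```text
t: 7.9
tcp_pos: [0.5552, 0.1383, 0.1462]
tcp_rot: [2.729, -1.489, -0.045]
contact_force: [0.2, 1.6, -7.1]
gripper_width: 0.637
```

```bash
python3 log.py
```

```text
t 7.9 tcp [0.5552 0.1383 0.1462] cradle [-39.1  -0.6 146.2] xang -57.26 zaxis [-0.041 -0.014 -0.999] F [ 0.2  1.6 -7.1] M [ 0.27 -0.1  -0.09] w 0.637 q [-0.04  0.37 -0.39  1.84  0.16  1.   -1.5 ]
slide mm [-1.2  0.9  3.2]
M.axis -0.19 Mz -0.091 M about knob .axis (if at tcp) -0.2 tau7 0.029
```

Emit:
send_rows --series '[{"gripper":230,"slide":[0,0,0],"yaw":0.08}]'

```text
t: 8.0
tcp_pos: [0.5552, 0.1383, 0.1461]
tcp_rot: [2.667, -1.597, -0.043]
contact_force: [2.3, -0.8, -7.7]
gripper_width: 0.639
```

```bash
python3 log.py
```

```text
t 8.0 tcp [0.5552 0.1383 0.1461] cradle [-39.1  -0.6 146.1] xang -61.83 zaxis [-0.041 -0.014 -0.999] F [ 2.3 -0.8 -7.7] M [ 0.86 -0.43  0.71] w 0.639 q [-0.05  0.37 -0.38  1.84  0.16  1.   -1.58]
slide mm [-1.1  0.9  3.2]
M.axis 0.304 Mz 0.712 M about knob .axis (if at tcp) 0.309 tau7 3.833
```

Emit:
send_rows --series '[{"gripper":230,"slide":[0,0,0],"yaw":0.08}]'

```text
t: 8.1
tcp_pos: [0.5558, 0.1373, 0.1463]
tcp_rot: [2.597, -1.706, -0.039]
contact_force: [8.1, -3.0, 0.5]
gripper_width: 0.619
```

```bash
python3 log.py
```

```text
t 8.1 tcp [0.5558 0.1373 0.1463] cradle [-38.5  -1.6 146.3] xang -66.59 zaxis [-0.04  -0.015 -0.999] F [ 8.1 -3.   0.5] M [-2.21 -2.73 -0.86] w 0.619 q [-0.06  0.37 -0.36  1.85  0.15  1.   -1.65]
slide mm [-2.1  1.2  3.4]
M.axis 0.266 Mz -0.864 M about knob .axis (if at tcp) 0.296 tau7 3.47
```

It is gripped at 58.2 mm, and the torque about the screw axis is about 0.3 N m, as expected. I continue the stroke and log as I go.

Emit:
send_rows --series '[{"gripper":230,"slide":[0,0,0],"yaw":0.08},{"gripper":230,"slide":[0,0,0],"yaw":0.08}]'

```text
t: 8.3
tcp_pos: [0.5567, 0.1372, 0.1465]
tcp_rot: [2.445, -1.916, -0.032]
contact_force: [-1.5, 0.8, -2.6]
gripper_width: 0.613
```

```bash
python3 log.py
```

```text
t 8.3 tcp [0.5567 0.1372 0.1465] cradle [-37.7  -1.9 146.5] xang -76.18 zaxis [-0.038 -0.015 -0.999] F [-1.5  0.8 -2.6] M [ 0.04 -0.09  0.14] w 0.613 q [-0.09  0.37 -0.33  1.85  0.14  0.99 -1.81]
slide mm [-2.3  2.4  3.6]
M.axis 0.111 Mz 0.136 M about knob .axis (if at tcp) 0.103 tau7 2.507
```

Emit:
send_rows --series '[{"gripper":230,"slide":[0,0,0],"yaw":0.08},{"gripper":230,"slide":[0,0,0],"yaw":0.08}]'

```text
t: 8.5
tcp_pos: [0.5577, 0.1369, 0.146]
tcp_rot: [2.278, -2.112, -0.025]
contact_force: [8.4, -0.9, -12.9]
gripper_width: 0.61
```

```bash
python3 log.py
```

```text
t 8.5 tcp [0.5577 0.1369 0.146 ] cradle [-36.7  -2.2 146. ] xang -85.67 zaxis [-0.035 -0.015 -0.999] F [  8.4  -0.9 -12.9] M [ 0.84 -2.16  0.92] w 0.61 q [-0.11  0.36 -0.3   1.85  0.12  0.99 -1.96]
slide mm [-2.2  3.7  3.1]
M.axis 0.572 Mz 0.917 M about knob .axis (if at tcp) 0.583 tau7 1.708
```

Emit:
send_rows --series '[{"gripper":230,"slide":[0,0,0],"yaw":0.08},{"gripper":230,"slide":[0,0,0],"yaw":0.08}]'

```text
t: 8.7
tcp_pos: [0.5592, 0.1363, 0.1454]
tcp_rot: [2.096, -2.294, -0.017]
contact_force: [0.6, -3.0, -2.4]
gripper_width: 0.612
```

```bash
python3 log.py
```

```text
t 8.7 tcp [0.5592 0.1363 0.1454] cradle [-35.3  -3.  145.4] xang -95.15 zaxis [-0.033 -0.015 -0.999] F [ 0.6 -3.  -2.4] M [ 0.76 -0.18  1.15] w 0.612 q [-0.14  0.36 -0.26  1.85  0.11  0.98 -2.11]
slide mm [-2.   5.6  2.5]
M.axis 0.728 Mz 1.147 M about knob .axis (if at tcp) 0.733 tau7 1.42
```

The torque is noisy while moving, so I let it settle and check that the knob actually turned.

Emit:
send_rows --series '[{"gripper":230,"slide":[0,0,0],"yaw":0.0},{"gripper":230,"slide":[0,0,0],"yaw":0.0}]'

```text
t: 8.9
tcp_pos: [0.5592, 0.1362, 0.1454]
tcp_rot: [2.097, -2.293, -0.017]
contact_force: [0.3, -3.0, -1.7]
gripper_width: 0.612
```

```bash
python3 log.py; python3 -c "
from h import *
snap('wrist',4); snap('side',4); knob('wrist',4); knob('side',4);knob('side',2)
a=cv2.imread('pics/wrist4.png'); b=cv2.resize(cv2.imread('pics/side4.png')[180:276,160:256],(384,384),interpolation=cv2.INTER_CUBIC); cv2.imwrite('pics/w4.png',cv2.resize(np.hstack([a,b]),(798,342)))"; python3 log.py
```

```text
t 8.9 tcp [0.5592 0.1362 0.1454] cradle [-35.3  -3.1 145.4] xang -95.08 zaxis [-0.032 -0.015 -0.999] F [ 0.3 -3.  -1.7] M [ 0.87 -0.06  1.06] w 0.612 q [-0.14  0.36 -0.26  1.85  0.11  0.98 -2.11]
slide mm [-2.1  5.6  2.5]
M.axis 0.594 Mz 1.057 M about knob .axis (if at tcp) 0.599 tau7 -1.459
wrist L top 119.0 n 279 ex,ey range [  5.3 -32.4] [34.3 27.5]
cap centre 7.8 -1.8 mark n 83 centroid 18.7 -11.8 r 10.3 28.8
mark angle -32.3 from cap -42.8
side L top 112.8 n 170 ex,ey range [-26. -30.] [23.6 25.6]
cap centre -1.1 0.7 mark n 12 centroid 4.6 -10.5 r 9.6 26.0
mark angle -66.3 from cap -62.9
side L top 112.1 n 188 ex,ey range [-25.9 -23.8] [23.8 27.1]
cap centre -1.0 -0.4 mark n 10 centroid 11.8 -12.5 r 10.0 24.1
mark angle -46.7 from cap -43.3
t 9.0 tcp [0.5592 0.1362 0.1454] cradle [-35.3  -3.1 145.4] xang -95.11 zaxis [-0.032 -0.015 -0.999] F [-0.4 -2.1 -1.9] M [ 0.88 -0.13  1.06] w 0.613 q [-0.14  0.36 -0.26  1.85  0.11  0.98 -2.11]
slide mm [-2.1  5.7  2.5]
M.axis 0.599 Mz 1.062 M about knob .axis (if at tcp) 0.599 tau7 -1.092
```

View pics/w4.png

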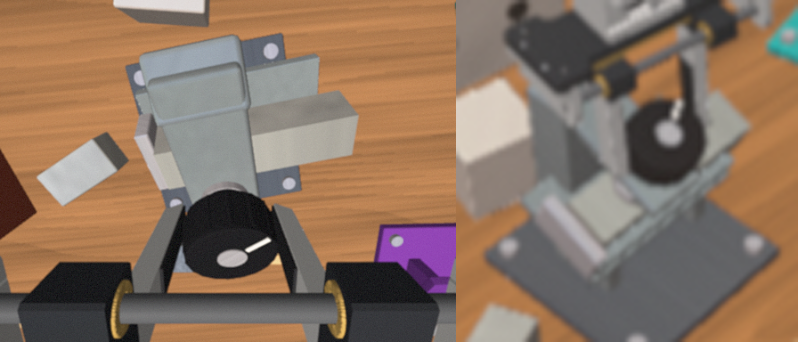

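The side view shows the mark turned clockwise by about 20° for 38° of tool yaw. That leaves cushion wind-up plus the tilt loss. From the push data the moment reference is about 0.235 m above the TCP, so I correct for that. The static torque is then about 0.40 N m, so no bite yet.

```bash
cat > log.py <<'E'
from h import *
from rig import bot
s=bot.state(); T=Ro.from_rotvec(s["tcp_rot"]).as_matrix()
ax=C@np.array([-np.sin(np.radians(25)),0,np.cos(np.radians(25))])
kc=O+C@(np.array([0,0,75])+[-.4226*94.5,0,.9063*94.5])/1e3
F,M,p=s["contact_force"],s["wrist_torque"],s["tcp_pos"]
ref=p-T[:,2]*.235; Mk=M-np.cross(kc-ref,F)
sl=T.T@(O+C@(np.array([-40,0,145])/1e3)-p)*1e3
print('t',round(s["t"],2),'xang',np.degrees(np.arctan2(T[1,0],T[0,0])).round(1),'TORQUE',(Mk@ax).round(3),'Mk(cradle)',(Mk@C).round(2),'F',F.round(1),'slide to knob',sl.round(1),'w',round(s["gripper_width"],3),'q7',s["joint_pos"][6].round(2),'tilt',T[:2,2].round(3))
E
python3 log.py
```

```text
t 9.0 xang -95.1 TORQUE 0.389 Mk(cradle) [ 1.3  -0.35  1.04] F [-0.4 -2.1 -1.9] slide to knob [-2.2  5.2  0.5] w 0.613 q7 -2.11 tilt [-0.032 -0.015]
```

Emit:
send_rows --series '[{"gripper":230,"slide":[0,1,0],"yaw":0.08},{"gripper":230,"slide":[0,1,0],"yaw":0.08},{"gripper":230,"slide":[0,0,0],"yaw":0.0}]'

```text
t: 9.3
tcp_pos: [0.5595, 0.1351, 0.1455]
tcp_rot: [1.906, -2.458, -0.008]
contact_force: [-2.2, -0.9, -3.1]
gripper_width: 0.625
```

```bash
python3 log.py
```

```text
t 9.3 xang -104.4 TORQUE 0.332 Mk(cradle) [ 1.7  -0.54  1.16] F [-2.2 -0.9 -3.1] slide to knob [-2.3  6.   0.6] w 0.625 q7 -2.26 tilt [-0.028 -0.015]
```

Emit:
send_rows --series '[{"gripper":230,"slide":[0,1,0],"yaw":0.08},{"gripper":230,"slide":[0,1,0],"yaw":0.08},{"gripper":230,"slide":[0,0,0],"yaw":0.0}]'

```text
t: 9.6
tcp_pos: [0.5609, 0.1334, 0.1448]
tcp_rot: [1.702, -2.607, 0.002]
contact_force: [-2.3, -2.2, -1.9]
gripper_width: 0.622
```

```bash
python3 log.py
```

```text
t 9.6 xang -113.7 TORQUE 0.27 Mk(cradle) [ 2.29 -0.74  1.37] F [-2.3 -2.2 -1.9] slide to knob [-2.3  8.3 -0.2] w 0.622 q7 -2.42 tilt [-0.022 -0.016]
```

Emit:
send_rows --series '[{"gripper":0,"slide":[0,0,0],"yaw":0},{"gripper":0,"slide":[0,0,0],"yaw":0},{"gripper":0,"slide":[0,2,0],"yaw":0.0}]'

```text
t: 9.9
tcp_pos: [0.5591, 0.1337, 0.145]
tcp_rot: [1.705, -2.606, 0.002]
contact_force: [-0.1, 0.1, -0.5]
gripper_width: 0.845
```

```bash
python3 log.py; python3 -c "
from h import *
snap('wrist',5); snap('side',5); knob('wrist',5); knob('side',5)"
```

```text
t 9.9 xang -113.6 TORQUE -0.033 Mk(cradle) [ 0.07 -0.01 -0.  ] F [-0.1  0.1 -0.5] slide to knob [-2.8  6.5 -0. ] w 0.845 q7 -2.42 tilt [-0.023 -0.016]
wrist L top 108.9 n 4764 ex,ey range [-27.  -40.8] [26.1 26.2]
cap centre -1.8 -1.0 mark n 136 centroid 3.6 -18.6 r 11.1 27.3
mark angle -79.1 from cap -72.9
side L top 112.5 n 188 ex,ey range [-26.5 -26.7] [23.3 27.9]
cap centre -1.0 0.2 mark n 14 centroid 2.8 -12.6 r 9.6 24.8
mark angle -77.5 from cap -73.5
```

Released and unloaded, the mark went from about -48° to -73°, so the spindle has turned only about 25° clockwise. Pads slip along the tilted knob, as expected with a vertical tool. I use the mark as the truth, log it from the wrist camera, grip at 60 N and use strokes centred on xang -84°.

```bash
cat >> log.py <<'E'
snap('wrist','L')
p_,d,K,R,t=load('wrist','L'); pi=p_.astype(int)
axc=np.array([-.4226,0,.9063]); ex=np.array([.9063,0,.4226]); ey=np.array([0,1.,0]); c0=np.array([0,0,75])+axc*108.5
v,u=np.mgrid[:384,:512]; rays=np.stack([u,v,np.ones_like(u)],-1)@np.linalg.inv(K).T@R@C; o=(-R.T@t-O)@C*1e3
X=o+rays*(((c0-o)@axc)/(rays@axc))[...,None]-c0
a,b=X@ex,X@ey; r=np.hypot(a+1,b+.5); br=pi.min(-1)
cap=(r<11)&(br>140)&(br<185); ca,cb=a[cap].mean(),b[cap].mean(); r2=np.hypot(a-ca,b-cb)
m=(r2>8)&(r2<28)&(br>195)&(r<25)
n_,l,s_,_=cv2.connectedComponentsWithStats(m.astype(np.uint8)); m=l==1+np.argmax(s_[1:,4])
print('   cap',ca.round(1),cb.round(1),cap.sum(),'mark n',m.sum(),'MARK',np.degrees(np.arctan2(b[m].mean()-cb,a[m].mean()-ca)).round(1),'r',r2[m].min().round(1),r2[m].max().round(1))
E
python3 log.py
```

```text
t 10.0 xang -113.6 TORQUE 0.014 Mk(cradle) [-0.01 -0.08  0.01] F [-0.3  0.1 -0.1] slide to knob [-2.6  6.1  0. ] w 0.924 q7 -2.42 tilt [-0.023 -0.016]
   cap -2.9 -1.1 372 mark n 107 MARK -70.0 r 11.1 25.1
```

Emit:
send_rows --series '[{"gripper":0,"slide":[-3,6,0],"yaw":0},{"gripper":0,"slide":[0,0,0],"yaw":-0.14},{"gripper":0,"slide":[0,0,0],"yaw":-0.14},{"gripper":0,"slide":[0,0,0],"yaw":-0.14},{"gripper":0,"slide":[0,0,0],"yaw":-0.14},{"gripper":0,"slide":[0,0,0],"yaw":-0.14},{"gripper":0,"slide":[0,0,0],"yaw":-0.14},{"gripper":0,"slide":[0,0,0],"yaw":-0.14}]' --newtons 60

```text
t: 10.85
tcp_pos: [0.5519, 0.1437, 0.1457]
tcp_rot: [2.763, -1.444, -0.019]
contact_force: [0.0, -0.5, -1.0]
gripper_width: 1.004
```

```bash
python3 log.py
```

```text
t 10.85 xang -55.2 TORQUE -0.021 Mk(cradle) [ 0.05 -0.06  0.  ] F [ 0.  -0.5 -1. ] slide to knob [5.4 0.9 0.8] w 1.004 q7 -1.49 tilt [-0.022 -0.015]
   cap -3.0 -1.2 471 mark n 99 MARK -69.8 r 11.3 24.9
```

Emit:
send_rows --series '[{"gripper":230,"slide":[5,1,0],"yaw":0},{"gripper":230,"slide":[0,0,0],"yaw":0},{"gripper":230,"slide":[0,0,0],"yaw":0},{"gripper":230,"slide":[0,0,0],"yaw":0},{"gripper":230,"slide":[0,0,0],"yaw":0},{"gripper":230,"slide":[0,0,0],"yaw":0},{"gripper":230,"slide":[0,1,0],"yaw":0.08},{"gripper":230,"slide":[0,1,0],"yaw":0.08},{"gripper":230,"slide":[0,0,0],"yaw":0.0}]' --newtons 60

```text
t: 11.8
tcp_pos: [0.5558, 0.1371, 0.1457]
tcp_rot: [2.63, -1.679, -0.007]
contact_force: [11.0, 0.4, -14.9]
gripper_width: 0.612
```

```bash
python3 log.py
```

```text
t 11.8 xang -65.1 TORQUE 0.129 Mk(cradle) [-3.14 -0.84 -1.32] F [ 11.    0.4 -14.9] slide to knob [-2.2  0.7  0.7] w 0.612 q7 -1.64 tilt [-0.015 -0.015]
   cap -2.8 -1.4 315 mark n 103 MARK -72.5 r 11.0 24.5
```

Emit:
send_rows --series '[{"gripper":230,"slide":[0,1,0],"yaw":0.08},{"gripper":230,"slide":[0,1,0],"yaw":0.08},{"gripper":230,"slide":[0,0,0],"yaw":0.0}]'

```text
t: 12.15
tcp_pos: [0.5562, 0.137, 0.1455]
tcp_rot: [2.483, -1.895, 0.0]
contact_force: [-1.5, -0.5, 0.8]
gripper_width: 0.61
```

```bash
python3 log.py
```

```text
t 12.15 xang -74.7 TORQUE 0.392 Mk(cradle) [-1.03 -0.33 -0.05] F [-1.5 -0.5  0.8] slide to knob [-2.2  1.5  0.5] w 0.61 q7 -1.79 tilt [-0.011 -0.014]
   cap -2.7 -1.3 265 mark n 102 MARK -81.7 r 11.1 24.3
```

Emit:
send_rows --series '[{"gripper":230,"slide":[0,1,0],"yaw":0.08},{"gripper":230,"slide":[0,1,0],"yaw":0.08},{"gripper":230,"slide":[0,0,0],"yaw":0.0}]'

```text
t: 12.5
tcp_pos: [0.5555, 0.1368, 0.1459]
tcp_rot: [2.327, -2.086, 0.005]
contact_force: [-0.8, -2.8, 1.1]
gripper_width: 0.608
```

```bash
python3 log.py
```

```text
t 12.5 xang -83.8 TORQUE 0.395 Mk(cradle) [0.57 0.06 0.7 ] F [-0.8 -2.8  1.1] slide to knob [-2.1  1.   0.9] w 0.608 q7 -1.94 tilt [-0.009 -0.014]
   cap -2.7 -1.4 224 mark n 95 MARK -88.4 r 11.1 23.9
```

Emit:
send_rows --series '[{"gripper":230,"slide":[0,1,0],"yaw":0.08},{"gripper":230,"slide":[0,1,0],"yaw":0.08},{"gripper":230,"slide":[0,0,0],"yaw":0.0}]'

```text
t: 12.85
tcp_pos: [0.5547, 0.1367, 0.1465]
tcp_rot: [2.163, -2.26, 0.009]
contact_force: [0.0, -4.3, -1.0]
gripper_width: 0.604
```

```bash
python3 log.py
```

```text
t 12.85 xang -92.5 TORQUE 0.335 Mk(cradle) [ 1.97 -0.2   1.29] F [ 0.  -4.3 -1. ] slide to knob [-2.1  0.5  1.4] w 0.604 q7 -2.08 tilt [-0.006 -0.014]
   cap -2.7 -1.3 230 mark n 91 MARK -95.1 r 11.5 23.8
```

Torque is steady at 0.33–0.39 N m and the mark tracks well. I continue.

Emit:
send_rows --series '[{"gripper":230,"slide":[0,1,0],"yaw":0.08},{"gripper":230,"slide":[0,1,0],"yaw":0.08},{"gripper":230,"slide":[0,0,0],"yaw":0.0}]'

```text
t: 13.2
tcp_pos: [0.5538, 0.1368, 0.1471]
tcp_rot: [1.985, -2.421, 0.012]
contact_force: [-1.7, -6.3, 1.1]
gripper_width: 0.615
```

```bash
python3 log.py
```

```text
t 13.2 xang -101.3 TORQUE 0.278 Mk(cradle) [ 2.87 -0.53  1.64] F [-1.7 -6.3  1.1] slide to knob [-2.1 -0.   2.1] w 0.615 q7 -2.23 tilt [-0.004 -0.013]
   cap -3.0 -1.3 277 mark n 90 MARK -101.3 r 11.6 23.6
```

Emit:
send_rows --series '[{"gripper":230,"slide":[0,1,0],"yaw":0.08},{"gripper":230,"slide":[0,1,0],"yaw":0.08},{"gripper":230,"slide":[0,0,0],"yaw":0.0}]'

```text
t: 13.55
tcp_pos: [0.5527, 0.1368, 0.1479]
tcp_rot: [1.795, -2.568, 0.015]
contact_force: [-0.7, -4.4, -2.4]
gripper_width: 0.627
```

```bash
python3 log.py
```

```text
t 13.55 xang -110.1 TORQUE 0.329 Mk(cradle) [ 2.15 -0.96  1.36] F [-0.7 -4.4 -2.4] slide to knob [-2.4 -0.7  2.9] w 0.627 q7 -2.37 tilt [-0.002 -0.013]
   cap -2.8 -1.2 293 mark n 86 MARK -107.4 r 11.7 23.4
```

Emit:
send_rows --series '[{"gripper":0,"slide":[0,0,0],"yaw":0},{"gripper":0,"slide":[0,0,0],"yaw":0},{"gripper":0,"slide":[0,0,0],"yaw":0},{"gripper":0,"slide":[0,0,0],"yaw":-0.14},{"gripper":0,"slide":[0,0,0],"yaw":-0.14},{"gripper":0,"slide":[0,0,0],"yaw":-0.14},{"gripper":0,"slide":[0,0,0],"yaw":-0.14},{"gripper":0,"slide":[0,0,0],"yaw":-0.14},{"gripper":0,"slide":[0,0,0],"yaw":-0.14},{"gripper":0,"slide":[0,0,0],"yaw":-0.14},{"gripper":0,"slide":[0,0,0],"yaw":0}]'

```text
t: 14.7
tcp_pos: [0.5506, 0.1389, 0.1473]
tcp_rot: [2.827, -1.341, -0.001]
contact_force: [0.3, 0.4, -0.0]
gripper_width: 1.0
```

```bash
python3 log.py
```

```text
t 14.7 xang -50.8 TORQUE 0.023 Mk(cradle) [-0.1  -0.   -0.02] F [ 0.3  0.4 -0. ] slide to knob [ 2.3 -2.8  2.2] w 1.0 q7 -1.41 tilt [-0.006 -0.012]
   cap -2.9 -1.2 485 mark n 80 MARK -101.1 r 11.3 23.8
```

On release the mark springs back 6.3°, the cushion's 0.33 × 0.34 rad, so the mark sits on the grip. Next stroke.

Emit:
send_rows --series '[{"gripper":230,"slide":[2,-2,2],"yaw":0},{"gripper":230,"slide":[0,0,0],"yaw":0},{"gripper":230,"slide":[0,0,0],"yaw":0},{"gripper":230,"slide":[0,0,0],"yaw":0},{"gripper":230,"slide":[0,0,0],"yaw":0},{"gripper":230,"slide":[0,0,0],"yaw":0},{"gripper":230,"slide":[0,1,0],"yaw":0.08},{"gripper":230,"slide":[0,1,0],"yaw":0.08},{"gripper":230,"slide":[0,1,0],"yaw":0.08},{"gripper":230,"slide":[0,0,0],"yaw":0.0}]' --newtons 60

```text
t: 15.75
tcp_pos: [0.5556, 0.1367, 0.1448]
tcp_rot: [2.627, -1.71, 0.012]
contact_force: [-0.1, 5.7, -5.8]
gripper_width: 0.613
```

```bash
python3 log.py
```

```text
t 15.75 xang -66.1 TORQUE 0.141 Mk(cradle) [-2.54 -0.76 -1.03] F [-0.1  5.7 -5.8] slide to knob [-2.5  0.4 -0.2] w 0.613 q7 -1.65 tilt [ 0.003 -0.01 ]
   cap -2.9 -1.3 312 mark n 77 MARK -107.4 r 11.5 23.6
```

Emit:
send_rows --series '[{"gripper":230,"slide":[0,1,0],"yaw":0.08},{"gripper":230,"slide":[0,1,0],"yaw":0.08},{"gripper":230,"slide":[0,0,0],"yaw":0.0}]'

```text
t: 16.1
tcp_pos: [0.5557, 0.137, 0.1447]
tcp_rot: [2.481, -1.922, 0.017]
contact_force: [-0.2, -1.3, -0.1]
gripper_width: 0.613
```

```bash
python3 log.py
```

```text
t 16.1 xang -75.5 TORQUE 0.398 Mk(cradle) [-0.58 -0.16  0.17] F [-0.2 -1.3 -0.1] slide to knob [-2.1  0.9 -0.3] w 0.613 q7 -1.81 tilt [ 0.006 -0.009]
   cap -2.8 -1.1 279 mark n 74 MARK -115.4 r 11.7 23.5
```

Emit:
send_rows --series '[{"gripper":230,"slide":[0,1,0],"yaw":0.08},{"gripper":230,"slide":[0,1,0],"yaw":0.08},{"gripper":230,"slide":[0,0,0],"yaw":0.0}]'

```text
t: 16.45
tcp_pos: [0.5547, 0.1367, 0.1453]
tcp_rot: [2.322, -2.115, 0.019]
contact_force: [1.2, -2.1, -2.3]
gripper_width: 0.612
```

```bash
python3 log.py
```

```text
t 16.45 xang -84.7 TORQUE 0.371 Mk(cradle) [0.61 0.02 0.69] F [ 1.2 -2.1 -2.3] slide to knob [-2.1  0.2  0.3] w 0.612 q7 -1.96 tilt [ 0.009 -0.009]
   cap -2.8 -1.2 218 mark n 72 MARK -122.1 r 11.6 23.4
```

Emit:
send_rows --series '[{"gripper":230,"slide":[0,1,0],"yaw":0.08},{"gripper":230,"slide":[0,1,0],"yaw":0.08},{"gripper":230,"slide":[0,0,0],"yaw":0.0}]'

```text
t: 16.8
tcp_pos: [0.5539, 0.1368, 0.1457]
tcp_rot: [-2.15, 2.287, -0.021]
contact_force: [0.6, -4.5, -1.6]
gripper_width: 0.616
```

```bash
python3 log.py
```

```text
t 16.8 xang -93.5 TORQUE 0.495 Mk(cradle) [ 1.95 -0.16  1.45] F [ 0.6 -4.5 -1.6] slide to knob [-2.  -0.2  0.7] w 0.616 q7 -2.1 tilt [ 0.011 -0.008]
   cap -3.0 -1.2 228 mark n 72 MARK -128.5 r 11.9 23.2
```

Emit:
send_rows --series '[{"gripper":230,"slide":[0,0,0],"yaw":0.08},{"gripper":230,"slide":[0,0,0],"yaw":0.08},{"gripper":230,"slide":[0,0,0],"yaw":0.0}]'

```text
t: 17.15
tcp_pos: [0.5543, 0.1366, 0.1457]
tcp_rot: [-1.967, 2.444, -0.021]
contact_force: [3.7, -3.6, -4.0]
gripper_width: 0.619
```

```bash
python3 log.py
```

```text
t 17.15 xang -102.4 TORQUE 0.584 Mk(cradle) [ 1.92 -0.51  1.54] F [ 3.7 -3.6 -4. ] slide to knob [-2.1  0.6  0.7] w 0.619 q7 -2.24 tilt [ 0.012 -0.008]
   cap -2.6 -1.3 249 mark n 70 MARK -135.6 r 12.0 23.0
```

Emit:
send_rows --series '[{"gripper":230,"slide":[0,0,0],"yaw":0.08},{"gripper":230,"slide":[0,0,0],"yaw":0.08},{"gripper":230,"slide":[0,0,0],"yaw":0.0}]'

```text
t: 17.5
tcp_pos: [0.5552, 0.1359, 0.1454]
tcp_rot: [-1.771, 2.587, -0.022]
contact_force: [0.2, -4.6, 0.8]
gripper_width: 0.625
```

```bash
python3 log.py
```

```text
t 17.5 xang -111.2 TORQUE 0.44 Mk(cradle) [ 2.23 -0.67  1.53] F [ 0.2 -4.6  0.8] slide to knob [-2.3  2.   0.3] w 0.625 q7 -2.39 tilt [ 0.013 -0.008]
   cap -2.8 -1.0 226 mark n 75 MARK -140.3 r 11.8 23.3
```

The torque steps up between marks -122° (0.37) and -128.5° (0.50, against 0.34 at that pose in the last stroke). Allowing for the cushion, the bite is at a spindle angle of about -117°. I release to read the unloaded mark and regrip.

Emit:
send_rows --series '[{"gripper":0,"slide":[0,0,0],"yaw":0},{"gripper":0,"slide":[0,0,0],"yaw":0},{"gripper":0,"slide":[0,0,0],"yaw":0},{"gripper":0,"slide":[0,0,0],"yaw":-0.14},{"gripper":0,"slide":[0,0,0],"yaw":-0.14},{"gripper":0,"slide":[0,0,0],"yaw":-0.14},{"gripper":0,"slide":[0,0,0],"yaw":-0.14},{"gripper":0,"slide":[0,0,0],"yaw":-0.14},{"gripper":0,"slide":[0,0,0],"yaw":-0.14},{"gripper":0,"slide":[0,0,0],"yaw":-0.14},{"gripper":0,"slide":[0,0,0],"yaw":0}]'

```text
t: 18.65
tcp_pos: [0.5529, 0.138, 0.1454]
tcp_rot: [2.82, -1.379, 0.018]
contact_force: [0.4, -0.8, 0.4]
gripper_width: 1.0
```

```bash
python3 log.py;  python3 -c "
from h import *
snap('side',6); knob('side',6)"
```

```text
t 18.65 xang -52.1 TORQUE -0.077 Mk(cradle) [ 0.14  0.01 -0.02] F [ 0.4 -0.8  0.4] slide to knob [ 0.2 -1.5  0.4] w 1.0 q7 -1.43 tilt [ 0.009 -0.007]
   cap -2.9 -1.4 484 mark n 66 MARK -131.0 r 11.9 22.7
side L top 111.8 n 65 ex,ey range [-27.2 -24.3] [-0.9 20.3]
cap centre nan nan mark n 14 centroid -13.6 -13.3 r 12.5 28.6
mark angle -135.6 from cap nanh.py:43: RuntimeWarning: Mean of empty slice.
  cap=(r<10); print('cap centre',a[cap].mean().round(1),b[cap].mean().round(1),'mark n',m.sum(),'centroid',a[m].mean().round(1),b[m].mean().round(1),'r',r[m].min().round(1),r[m].max().round(1))
  ret = ret.dtype.type(ret / rcount)
h.py:44: RuntimeWarning: Mean of empty slice.
  A,B=a[m],b[m]; print('mark angle',np.degrees(np.arctan2(B.mean(),A.mean())).round(1),'from cap',np.degrees(np.arctan2(B.mean()-b[cap].mean(),A.mean()-a[cap].mean())).round(1))
```

The spring-back of 9.3° (about 0.49 N m) independently confirms the bite. Target: an unloaded mark of about -163° (bite at about -118°, plus 45°). Next stroke.

Emit:
send_rows --series '[{"gripper":230,"slide":[0,-1,0],"yaw":-0.1},{"gripper":230,"slide":[0,0,0],"yaw":0},{"gripper":230,"slide":[0,0,0],"yaw":0},{"gripper":230,"slide":[0,0,0],"yaw":0},{"gripper":230,"slide":[0,0,0],"yaw":0},{"gripper":230,"slide":[0,0,0],"yaw":0},{"gripper":230,"slide":[0,1,0],"yaw":0.08},{"gripper":230,"slide":[0,1,0],"yaw":0.08},{"gripper":230,"slide":[0,1,0],"yaw":0.08},{"gripper":230,"slide":[0,1,0],"yaw":0.08},{"gripper":230,"slide":[0,0,0],"yaw":0.0}]' --newtons 60

```text
t: 19.85
tcp_pos: [0.5553, 0.1369, 0.1459]
tcp_rot: [-2.61, 1.737, -0.029]
contact_force: [-0.6, 1.1, -2.4]
gripper_width: 0.616
```

```bash
python3 log.py
```

```text
t 19.85 xang -67.3 TORQUE 0.421 Mk(cradle) [-1.76 -0.55 -0.36] F [-0.6  1.1 -2.4] slide to knob [-2.2  0.3  0.8] w 0.616 q7 -1.67 tilt [ 0.019 -0.005]
   cap -2.7 -1.1 271 mark n 63 MARK -139.6 r 12.1 23.2
```

Emit:
send_rows --series '[{"gripper":230,"slide":[0,1,0],"yaw":0.08},{"gripper":230,"slide":[0,1,0],"yaw":0.08},{"gripper":230,"slide":[0,0,0],"yaw":0.0}]'

```text
t: 20.2
tcp_pos: [0.5553, 0.137, 0.1458]
tcp_rot: [-2.458, 1.938, -0.032]
contact_force: [1.3, -2.2, -1.6]
gripper_width: 0.613
```

```bash
python3 log.py
```

```text
t 20.2 xang -76.5 TORQUE 0.446 Mk(cradle) [0.14 0.   0.56] F [ 1.3 -2.2 -1.6] slide to knob [-2.   0.7  0.8] w 0.613 q7 -1.82 tilt [ 0.023 -0.004]
   cap -2.9 -1.0 240 mark n 60 MARK -147.1 r 11.7 23.0
```

Emit:
send_rows --series '[{"gripper":230,"slide":[0,1,0],"yaw":0.08},{"gripper":230,"slide":[0,1,0],"yaw":0.08},{"gripper":230,"slide":[0,0,0],"yaw":0.0}]'

```text
t: 20.55
tcp_pos: [0.5546, 0.1367, 0.1461]
tcp_rot: [-2.294, 2.125, -0.032]
contact_force: [1.1, -0.4, -2.3]
gripper_width: 0.611
```

```bash
python3 log.py
```

```text
t 20.55 xang -85.6 TORQUE 0.597 Mk(cradle) [0.06 0.11 0.69] F [ 1.1 -0.4 -2.3] slide to knob [-2.2  0.3  1.1] w 0.611 q7 -1.97 tilt [ 0.025 -0.003]
   cap -2.7 -0.7 214 mark n 63 MARK -151.1 r 12.0 23.4
```

Emit:
send_rows --series '[{"gripper":230,"slide":[0,1,0],"yaw":0.08},{"gripper":230,"slide":[0,0,0],"yaw":0.08},{"gripper":230,"slide":[0,0,0],"yaw":0.0}]'

```text
t: 20.9
tcp_pos: [0.5541, 0.1368, 0.1464]
tcp_rot: [-2.119, 2.295, -0.031]
contact_force: [0.8, -4.0, -0.9]
gripper_width: 0.61
```

```bash
python3 log.py
```

```text
t 20.9 xang -94.6 TORQUE 0.583 Mk(cradle) [ 1.71 -0.01  1.44] F [ 0.8 -4.  -0.9] slide to knob [-2.   0.1  1.4] w 0.61 q7 -2.12 tilt [ 0.026 -0.003]
   cap -3.0 -1.0 209 mark n 64 MARK -158.2 r 11.7 22.9
```

Emit:
send_rows --series '[{"gripper":230,"slide":[0,0,0],"yaw":0.08},{"gripper":230,"slide":[0,0,0],"yaw":0.08},{"gripper":230,"slide":[0,0,0],"yaw":0.0}]'

```text
t: 21.25
tcp_pos: [0.5544, 0.1365, 0.1465]
tcp_rot: [-1.938, 2.448, -0.029]
contact_force: [6.3, -4.8, -8.8]
gripper_width: 0.613
```

```bash
python3 log.py
```

```text
t 21.25 xang -103.3 TORQUE 0.516 Mk(cradle) [ 1.74 -0.6   1.38] F [ 6.3 -4.8 -8.8] slide to knob [-2.2  0.7  1.5] w 0.613 q7 -2.26 tilt [ 0.027 -0.003]
   cap -2.8 -1.2 241 mark n 63 MARK -164.4 r 11.9 23.0
```

Emit:
send_rows --series '[{"gripper":230,"slide":[0,0,0],"yaw":0.08},{"gripper":230,"slide":[0,0,0],"yaw":0.0}]'

```text
t: 21.5
tcp_pos: [0.5546, 0.1366, 0.1464]
tcp_rot: [-1.847, 2.515, -0.028]
contact_force: [-0.2, -5.0, 0.3]
gripper_width: 0.619
```

```bash
python3 log.py
```

```text
t 21.5 xang -107.4 TORQUE 0.489 Mk(cradle) [ 2.67 -0.77  1.78] F [-0.2 -5.   0.3] slide to knob [-2.   1.   1.4] w 0.619 q7 -2.33 tilt [ 0.027 -0.002]
   cap -2.9 -0.9 246 mark n 63 MARK -167.1 r 11.9 22.7
```

Emit:
send_rows --series '[{"gripper":0,"slide":[0,0,0],"yaw":0},{"gripper":0,"slide":[0,0,0],"yaw":0},{"gripper":0,"slide":[0,0,0],"yaw":0},{"gripper":0,"slide":[0,0,0],"yaw":-0.14},{"gripper":0,"slide":[0,0,0],"yaw":-0.14},{"gripper":0,"slide":[0,0,0],"yaw":-0.14},{"gripper":0,"slide":[0,0,0],"yaw":-0.14},{"gripper":0,"slide":[0,0,0],"yaw":-0.14},{"gripper":0,"slide":[0,0,0],"yaw":0}]'

```text
t: 22.45
tcp_pos: [0.553, 0.1371, 0.1463]
tcp_rot: [-2.642, 1.679, -0.034]
contact_force: [-0.1, 0.4, 0.5]
gripper_width: 0.998
```

```bash
python3 log.py
```

```text
t 22.45 xang -64.9 TORQUE 0.006 Mk(cradle) [-0.07 -0.03 -0.03] F [-0.1  0.4  0.5] slide to knob [-1.1 -1.9  1.4] w 0.998 q7 -1.64 tilt [ 0.024 -0.003]
   cap -3.1 -1.5 478 mark n 57 MARK -158.8 r 12.1 22.6
```

Unloaded mark is -158.8°, so about 41° past the bite. About 4° remain, so I take a small final stroke to a loaded mark of about -172°.

Emit:
send_rows --series '[{"gripper":230,"slide":[-1,-2,1],"yaw":0},{"gripper":230,"slide":[0,0,0],"yaw":0},{"gripper":230,"slide":[0,0,0],"yaw":0},{"gripper":230,"slide":[0,0,0],"yaw":0},{"gripper":230,"slide":[0,0,0],"yaw":0},{"gripper":230,"slide":[0,0,0],"yaw":0},{"gripper":230,"slide":[0,1,0],"yaw":0.08},{"gripper":230,"slide":[0,1,0],"yaw":0.08},{"gripper":230,"slide":[0,1,0],"yaw":0.08},{"gripper":230,"slide":[0,0,0],"yaw":0.0}]' --newtons 60

```text
t: 23.5
tcp_pos: [0.5559, 0.1367, 0.1451]
tcp_rot: [-2.389, 2.012, -0.04]
contact_force: [-1.2, 1.3, 2.0]
gripper_width: 0.611
```

```bash
python3 log.py
```

```text
t 23.5 xang -80.2 TORQUE 0.505 Mk(cradle) [-0.81  0.36  0.18] F [-1.2  1.3  2. ] slide to knob [-2.4  1.3 -0. ] w 0.611 q7 -1.89 tilt [ 0.031 -0.003]
   cap -2.5 -1.1 215 mark n 62 MARK -166.6 r 12.4 22.8
```

Emit:
send_rows --series '[{"gripper":230,"slide":[0,1,0],"yaw":0.08},{"gripper":230,"slide":[0,0,0],"yaw":0.03},{"gripper":230,"slide":[0,0,0],"yaw":0.0}]'

```text
t: 23.85
tcp_pos: [0.5556, 0.1368, 0.1451]
tcp_rot: [-2.275, 2.136, -0.04]
contact_force: [1.0, -3.2, -0.9]
gripper_width: 0.606
```

```bash
python3 log.py; python3 log.py
```

```text
t 23.85 xang -86.4 TORQUE 0.524 Mk(cradle) [ 0.75 -0.05  0.93] F [ 1.  -3.2 -0.9] slide to knob [-2.1  1.3  0.1] w 0.606 q7 -1.99 tilt [ 0.033 -0.003]
   cap -2.6 -0.9 190 mark n 63 MARK -170.9 r 12.0 23.2
t 23.9 xang -86.4 TORQUE 0.564 Mk(cradle) [0.65 0.17 0.92] F [ 3.  -2.5 -1.3] slide to knob [-2.1  1.3  0.1] w 0.606 q7 -1.99 tilt [ 0.033 -0.003]
   cap -2.7 -0.9 200 mark n 63 MARK -170.6 r 11.9 23.2
```

Emit:
send_rows --series '[{"gripper":230,"slide":[0,0,0],"yaw":0.06},{"gripper":230,"slide":[0,0,0],"yaw":0.0}]'

```text
t: 24.15
tcp_pos: [0.5555, 0.1368, 0.1452]
tcp_rot: [-2.212, 2.2, -0.039]
contact_force: [3.3, -2.0, -1.8]
gripper_width: 0.609
```

```bash
python3 log.py
```

```text
t 24.15 xang -89.7 TORQUE 0.646 Mk(cradle) [1.08 0.21 1.22] F [ 3.3 -2.  -1.8] slide to knob [-2.   1.2  0.2] w 0.609 q7 -2.04 tilt [ 0.033 -0.002]
   cap -2.8 -0.8 204 mark n 63 MARK -173.2 r 12.1 22.9
```

Emit:
send_rows --series '[{"gripper":0,"slide":[0,0,0],"yaw":0},{"gripper":0,"slide":[0,0,0],"yaw":0},{"gripper":0,"slide":[0,0,0],"yaw":0},{"gripper":0,"slide":[0,0,0],"yaw":0},{"gripper":0,"slide":[0,0,0],"yaw":0}]'

```text
t: 24.7
tcp_pos: [0.5549, 0.1371, 0.1453]
tcp_rot: [-2.219, 2.194, -0.038]
contact_force: [-1.3, -0.1, -0.3]
gripper_width: 0.986
```

```bash
python3 log.py
```

```text
t 24.7 xang -89.3 TORQUE 0.005 Mk(cradle) [ 0.03 -0.24  0.02] F [-1.3 -0.1 -0.3] slide to knob [-1.7  0.7  0.3] w 0.986 q7 -2.04 tilt [ 0.032 -0.002]
   cap -3.2 -1.3 402 mark n 61 MARK -164.8 r 11.3 22.5
```

Released at -164.8°, about 46° past the bite estimate. I retreat straight up and do a final check.

Emit:
send_rows --series '[{"gripper":0,"slide":[0,0,-20],"yaw":0},{"gripper":0,"slide":[0,0,-40],"yaw":0},{"gripper":0,"slide":[0,0,-40],"yaw":0},{"gripper":0,"slide":[0,0,-30],"yaw":0},{"gripper":0,"slide":[0,0,0],"yaw":0}]'

```text
t: 25.25
tcp_pos: [0.5496, 0.1375, 0.2789]
tcp_rot: [-2.222, 2.194, -0.034]
contact_force: [-0.4, -0.2, 1.3]
gripper_width: 1.003
```

```bash
python3 log.py; python3 -c "
from h import *
for n in ('wrist','scene','side'):
    snap(n,9)
    p,d,K,R,t=load(n,9);P=cloud(d,K,R,t);pi=p.astype(int)
    g=(np.ptp(pi,axis=-1)<40); q=(P-O)@C*1e3
    e=g&(abs(q[...,0])<26)&(q[...,1]<-70)&(q[...,1]>-165)&(q[...,2]>45)&(q[...,2]<112); s=q[e]; print(n,'prism y',len(s),np.percentile(s[:,1],[1,3]).round(1))
a=cv2.imread('pics/scene9.png'); b=cv2.imread('pics/side9.png'); cv2.imwrite('pics/f.png',cv2.resize(np.hstack([a,b]),(800,300)))"
```

```text
t 25.25 xang -89.3 TORQUE -0.078 Mk(cradle) [ 0.08 -0.16 -0.05] F [-0.4 -0.2  1.3] slide to knob [ -1.6  -0.9 134. ] w 1.003 q7 -1.99 tilt [ 0.028 -0.002]
   cap -3.3 -1.3 212 mark n 22 MARK -164.4 r 12.2 22.3
wrist prism y 1695 [-110.6 -109.8]
scene prism y 265 [-109.7 -108.9]
side prism y 182 [-110.1 -109.1]
```

View pics/f.png

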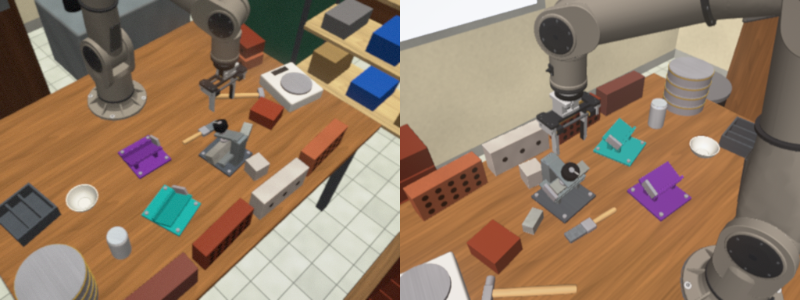

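The final view shows the gripper clear above the clamp. The prism is home, and the other things on the bench are where they were.

```bash
python3 -c "
from rig import bot
print(bot.hand_in())"
```

```text
the job is handed in; nothing more can be done
None
```

The prism is pushed home and the clamp is screwed down about 45° past the bite. I handed the job in at about 25 s, with the gripper open and well above the clamp. No verdict is reported.

- **Prism:** It moved about 39 mm to the stop. Its free end now reads -109.7 to -110.6 mm in all three cameras, against -110 mm for home. The push force peaked at about 30 N as it reached the stop.
- **Clamp:** I turned the knob clockwise in five strokes. The torque about the screw axis rose from about 0.37 to 0.5–0.6 N m with the white mark near -122 to -128° under load. Allowing for the cushion, that puts the bite at about -118°. After letting go, the mark rested at -164.4°, so about 46° past the bite.
- **Uncertainty:** Two rough corrections for an offset in the mark reading disagreed by about 4°, so the 46° is good to about ±4°. Torque readings were noisy and changed with wrist angle, because a vertical tool was turning a knob leaning 25°. For that reason I relied on the mark and its spring-back on release. The spring-back was about 6° before the bite, then 8–9° after.
- **Other things:** The last scene and side views show everything else on the bench where it was. I judged this by eye and did not measure it.

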